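# Slide test of a wooden toy pig on the nature-corner slope

## Robot

A 6-joint arm with a two-finger parallel gripper is mounted at the origin on the work surface. World frame = base frame: x ahead of the robot, y to its left, z up, the work surface at z = 0. Lengths are in m, angles in rad, forces in N, time in s.
With the tool pointing down it reaches from about 0.375 to 0.9 m from the base axis. Payload 3.1 kg.
Tool frame: the origin (TCP) lies on the centre line of the jaws, within the pads' length; the fingertips stand 19 mm ahead of it and the grasp point (between the pads) is the TCP; z points along the fingers, y is the line along which they close (so a half turn about z gives the same grasp; the last joint's range is limited). The gripper opens to 85 mm and grips with 20 to 120 N. Pads are 22 mm wide; open, the fingers measure 114 mm over their backs; the gripper's body (76 mm by 85 mm) begins 54 mm behind the grasp point. The pads swing forward as they close: fully open they stand 13 mm farther back than shut.
Start: joints at [0.977, 0.527, 1.433, -0, 1.181, -0.178], TCP at [0.252, 0.572, 0.224] pointing down, gripper open.
Joint ranges: [-3.08, 3.08], [-0.75, 2.2], [0.22, 2.44], [-1.43, 4.57], [0, 2.65], [-2.85, 2.85]. Speed limits (rad/s): [2.79, 2.79, 3.14, 3.14, 3.14, 3.14].

## Interface

Orientations are given as a unit quaternion [x, y, z, w].
In Python, from station import manip gives the robot as it stands.
- The arm moves only by the tool servo_tool, never from a script. Its argument "rows" is a list that holds one entry, the list of rows, each a list of 7 numbers: the turn, a rotation vector about the tool's x, y, z in degrees, then the shift along the tool's x, y, z in m, then the gripper command: -1 is shut, 1 is fully open, values between are in proportion. In form: [[[wx, wy, wz, tx, ty, tz, jaw], ...]]. A call has 1 to 8 rows; each row shifts and turns the commanded pose from where the row before left it, along the tool's axes as they then stand; what a row does not reach is not made up. A row lasts 1/12 s, in which the tool goes at most 41.7 mm and 7.16 degrees, less where a joint would pass 70% of its speed; a pose out of reach is approached as far as the arm can. A call is refused whole if a number of a shift passes 0.0417 or a number of a turn 7.16, either way. A call with a gripper value outside its range is refused whole. The fingers move at their own pace and stop on an object; "squeeze" is the grip in N (left out, the last holds). Time passes only in rows, so rows that do not move let the fingers close. It gives the time, the measured TCP pose, the force, the opening and the grip force at its end, in the units of the state.
- manip.sense(): the state, without advancing time (a new reading comes with each control period).
- manip.snapshot(name): name is "scene" or "top" or "wrist"; returns the picture (400x640x3 uint8, blue, green, red); there is no depth.
- manip.camera_info(name): a dict with "K" (3x3 intrinsics, pixels), "k1" (the pictures are not rectified: a ray, as slopes to the right and down, at radius r is drawn at 1 + k1 r^2 times it, then the intrinsics apply), "camera_from_world" (4x4, takes a point from world to camera coordinates). Camera axes: x right, y down, z forward; pixel columns grow to the right and rows downward; lengths in m; the calibration is good to about 2 mm. A picture is of the moment at which its call begins: read the wrist's pose just before it. camera_info takes no time and is no camera call; for the wrist camera it gives the pose at the moment of the call.
- manip.sign_off(): hands the job in; it is judged then, once.
The state is a dict: "t": time; "q": joint angles; "qd": joint speeds; "tau": joint torques, N m; "tcp_pos": TCP position; "tool_rot": TCP orientation; "force": force on the tool from outside, world axes, zero at the start; "ft_torque": the same for the moment, N m; "finger_gap": opening from 0.0 (shut) to 1.0 (fully open); "gripper_force": force on a finger pad.
Only numpy, scipy, OpenCV 4.12 (cv2) and the standard library are available. Lean on these libraries where they do the work, as an engineer would, in place of code of your own. Each camera call takes 0.05 s, during which the arm holds its last target. There are 200 camera calls.

## Task

Slowly raise the hinged board by its handle until the wooden pig resting on it just begins to slide, then hold the board still at that angle, without touching the pig, so that it glides gently down through the gate into the catch tray. Lower the board gently until it lies flat again, then take the pig out of the tray from under the gate and set it down softly, standing on its base, on the free floor of the cardboard carton beside the sheep. Leave the sheep, the horse and the jar where they are, and let go of everything.

Things in the scene. Friction and masses are not known exactly. Their poses are not given: they have to be found in the camera images.
- station: Fixed plywood slide station: base plate 130 mm (x) by 435 (y, from -125 to 310) by 10. Origin on the table under the hinge line; its y points uphill along the board, x along the hinge, z up. The board lies at y 0 to 300, top 75 mm over the table. Foot of the board (y below 0): sloping catch tray under a wooden gate.
- tray_rest (a point): Point on the catch tray floor under the middle of a pig resting against the end stop; axes as the station. The smooth floor slopes down to -y at 32 degrees (0.559 rad) for 115 mm from the hinge to a stop 30 mm high. The channel is 44 wide between rails 5 thick and 8 high. Between rails and gate nothing else is in the way; fingers can pass outside the rails, above them.
- gate_beam (a point): Middle of the gate's crossbeam (12 x 12 mm, 116 long in x), which overhangs the tray, 136 mm over the table; axes as the station. Side beams of the same height run from its ends to posts at station x = +-52, y = 8. It blocks a hand from straight above: grip the pig by its sides with the hand leaning about 35 to 45 degrees out towards station -y, and draw it out that way.
- slope (a joint): Tilt of the hinged board, rad: 0 lying flat on its rest block, positive as the handle end goes up, stop at 0.65. It turns freely and falls back when let go. The board weighs 0.35 kg. The angle at which the pig slides is unknown and changes from trial to trial, between about 0.28 and 0.5 rad.
- board_foot (a point): Point on the hinge axis, mid-width, level with the board's top. Axes turn with the board: y along the board from hinge to handle, z out of its top. The board is 80 mm wide, 300 long, 12 thick; rails 8 mm high leave a channel 44 wide for the pig. A dark line across the board 130 mm from the hinge lies downhill of every starting place of the pig's middle.
- board_handle (a point): Middle of the handle: a round wooden bar, diameter 14, free length 64 mm along the hinge direction, between two posts; 285 mm from the hinge axis and 45 mm above the board's top. Axes turn with the board. Grip it from above, closing along the board's length; the bar turns in the grip as the board tilts.
- pig_mid (a point): Middle of the loose wooden pig, 24 mm over its sole. Sole 62 mm long (its y, snout at +y) by 34 wide (x), 44 high to its back, 50 to its ears; flat sides 34 apart to grip; 50 to 100 g. It starts on the board lying along the channel, middle 150 to 185 mm from the hinge, and ends in the tray against the stop, leaning with the tray floor.
- carton: Fixed open carton of plain cardboard, outside 170 (x) by 150 (y) by 45 mm high, wall 5, floor top 5 mm above the table. Origin under its middle. It already holds the sheep, which stands in its -x half; the +x half is free.
- crate: Fixed wooden open box of pebbles, outside 150 (x) by 140 (y) by 50 mm high, next to the carton; not used. It and the carton may change places.
- sheep_mid (a point): Middle (28 mm up) of a loose wooden sheep, 34 (x) by 60 long (y) by 60 high, standing in the carton; leave it.
- horse: Loose wooden horse on a sole 34 (x) by 74 mm (y), about 100 high, origin under its middle, standing on the table on the far side of the station, beside the board; leave it.
- jar: Loose glass jar, diameter 64, 105 mm high, origin under its middle, standing on the table on the far side of the station, beside the tray; leave it.

How it is judged:
By the outcome, as a careful person would: the job done as asked, in the order asked, and still so for the second after the job is handed in, with the robot touching nothing.
It also fails if it takes over 72 s, if anything falls off the work surface, if the arm or the gripper's body presses on something with over 40 N, if the wrist force passes 120 N, or if a joint passes its speed limit or range.

## Working session

There is one attempt and no reset: what is moved stays moved. The work goes in short steps, Python scripts to look and compute and a tool call to move; the robot and the scene stay as the last step left them, time stands still between calls to the robot, and variables do not carry over. Pictures are saved under pics/ and viewed, at most 11 in all, crops included, and the job is handed in when it is done.

Besides the shell and the picture viewer there is one more tool, called after "Request:" as name(argument=value, ...), one argument or row to a line, values as JSON. servo_tool: Moves the arm, as the interface text tells. Its arguments: {"type":"object","properties":{"rows":{"type":"array","items":{"type":"array","items":{"type":"array","items":{"type":"number"}}}},"squeeze":{"type":"number"}},"required":["rows"]}

```bash
mkdir -p pics; ls
python3 - <<'E'
from station import manip
import cv2
for n in("scene","top"):
    cv2.imwrite(f"pics/{n}0.png",manip.snapshot(n)); c=manip.camera_info(n); print(n,c)
s=manip.sense();print(s)
E
```

```text
pics
scene {'K': array([[507.37543823,   0.        , 323.89248961],
       [  0.        , 507.37543823, 193.04237937],
       [  0.        ,   0.        ,   1.        ]]), 'k1': -0.04620176625096491, 'camera_from_world': array([[ 0.02418508,  0.99969726,  0.00452507, -0.02875572],
       [ 0.85646577, -0.01838488, -0.51587632, -0.43863294],
       [-0.51563695,  0.01635208, -0.85665113,  1.74230705],
       [ 0.        ,  0.        ,  0.        ,  1.        ]])}
top {'K': array([[395.2998468 ,   0.        , 314.27347377],
       [  0.        , 395.2998468 , 195.73460524],
       [  0.        ,   0.        ,   1.        ]]), 'k1': -0.08562763512934692, 'camera_from_world': array([[-0.01722667, -0.99984701, -0.00303243,  0.03070571],
       [-0.99459099,  0.01744666, -0.10239327,  0.57974171],
       [ 0.10243051,  0.00125213, -0.99473937,  0.95649806],
       [ 0.        ,  0.        ,  0.        ,  1.        ]])}
{'t': 0.1, 'q': array([ 9.76484107e-01,  5.28361816e-01,  1.43378297e+00,  1.82168118e-05,
        1.18140660e+00, -1.78464169e-01]), 'qd': array([ 4.24179547e-04, -3.43734730e-04, -3.79306029e-03,  8.52782906e-05,
       -3.66867785e-04,  4.83692713e-04]), 'tau': array([ 7.34921559e-04, -4.43301201e+01, -1.78587037e+01, -1.62974839e-04,
        3.90067624e-03,  1.95751647e-05]), 'tcp_pos': array([0.2520498 , 0.5711995 , 0.22313569]), 'tool_rot': array([ 2.06432377e-01,  9.78460380e-01, -9.03990144e-04, -3.76872098e-04]), 'force': array([ 0.01990128, -0.84485269, -0.40237929]), 'ft_torque': array([ 0.00207167, -0.01852912,  0.00890035]), 'gripper_force': 0.0, 'finger_gap': 1.0014031314398002}
```

View pics/top0.png

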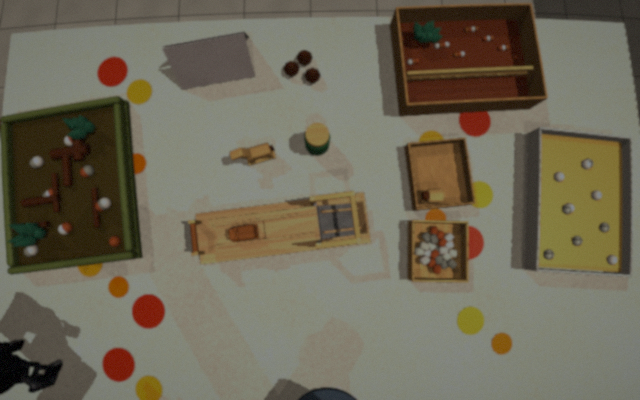

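View pics/scene0.png

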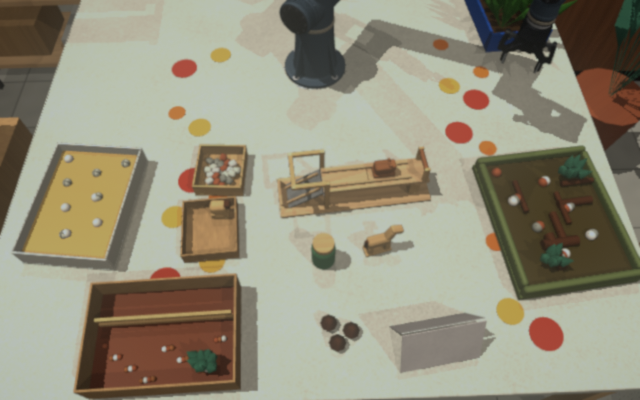

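Top view: the station runs along the picture (handle at about (193,238), pig (243,232), gate beam near (360,222)). The carton is at (440,175) with the sheep at (430,196), the crate at (438,250), the jar at (317,138) and the horse at (252,154). I'll enlarge both crops.

Run:
```python
import cv2,numpy as np
a=cv2.imread("pics/top0.png");b=cv2.imread("pics/scene0.png")
c=cv2.resize(a[180:275,180:380],None,fx=4,fy=3,interpolation=cv2.INTER_CUBIC)
d=cv2.resize(b[140:220,270:440],(800,300),interpolation=cv2.INTER_CUBIC)
cv2.imwrite("pics/z1.png",np.vstack([c,d]))
cv2.imwrite("pics/z2.png",np.hstack([cv2.resize(a[130:215,400:480],(400,425),interpolation=3),cv2.resize(b[190:270,175:250],(400,425),interpolation=3)]))
```

```text
(no output)
```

View pics/z1.png

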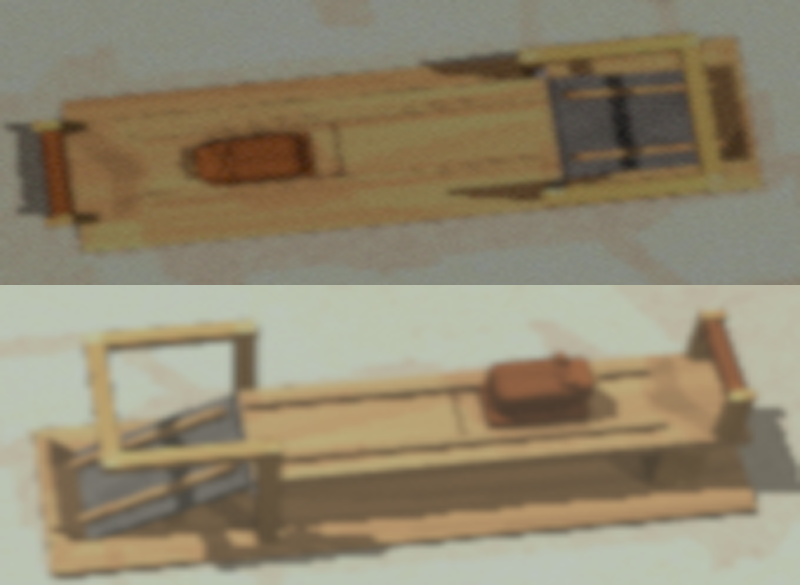

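View pics/z2.png

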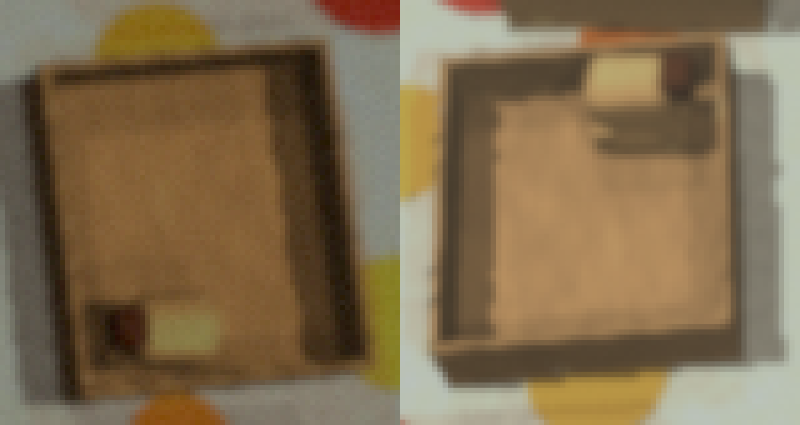

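The zooms give sub-pixel ends of the bar and gate beam in both views and the carton rim corners. The pig's snout points uphill. Now I'll compute positions.

```bash
cat > h.py <<'E'
import numpy as np,cv2
from station import manip
from scipy.spatial.transform import Rotation as R
def ray(n,uv,c=None):
    c=c or manip.camera_info(n);K=c["K"];d=np.array([(uv[0]-K[0,2])/K[0,0],(uv[1]-K[1,2])/K[1,1]])
    p=d.copy()
    for _ in range(20): p=d/(1+c["k1"]*(p@p))
    T=c["camera_from_world"];Rm=T[:3,:3]
    return -Rm.T@T[:3,3],Rm.T@np.array([p[0],p[1],1])
def plane(n,uv,z,c=None):
    o,d=ray(n,uv,c);return o+d*(z-o[2])/d[2]
def tri(u1,u2):
    o1,d1=ray("top",u1);o2,d2=ray("scene",u2)
    s=np.linalg.lstsq(np.c_[d1,-d2],o2-o1,rcond=None)[0]
    a,b=o1+d1*s[0],o2+d2*s[1];return (a+b)/2,np.linalg.norm(a-b)
def proj(n,P,c=None):
    c=c or manip.camera_info(n);T=c["camera_from_world"];K=c["K"];q=T[:3,:3]@np.asarray(P)+T[:3,3];p=q[:2]/q[2]
    p=p*(1+c["k1"]*(p@p));return np.array([K[0,0]*p[0]+K[0,2],K[1,1]*p[1]+K[1,2]])
E
python3 - <<'E'
from h import *
np.set_printoptions(precision=4,suppress=True)
t=lambda u,v:(180+u/4-.4,180+v/3-.3); s=lambda u,v:(270+u/4.706-.4,140+(v-285)/3.75-.4)
P={}
for k,a,b in [("handle mid",(55,173),(726,357)),("gateA",(693,42),(97,343)),("gateB",(713,187),(106,460)),("line",(338,150),(459,413)),
  ("plate far corner",(738,38),(50,574)),("plate near c",(762,187),(40,433)),("pigback",(262,155),(535,378))]:
    P[k]=tri(t(*a),s(*b)); print(k,*P[k])
print("handle plane",plane("top",t(55,173),.12),plane("scene",s(726,357),.12))
for k,a in [("platefar",(738,38)),("platenear",(762,187)),("plateleftnear",(82,250))]: print(k,plane("top",t(*a),.01))
for k,a in [("bar-x",(70,213)),("bar+x",(55,130))]: print(k,plane("top",t(*a),.125))
print("gate plane",plane("top",t(693,42),.142),plane("top",t(713,187),.142))
for a,b in [((38,65),0),((325,42),0),((370,362),0),((75,398),0)]: print("carton",plane("top",(400+a[0]/5-.4,130+a[1]/5-.4),.045))
for b in [(442,58),(722,42),(738,345),(432,350)]: print("carton sc",plane("scene",(175+b[0]*75/400-.4,190+b[1]*80/425-.4),.045))
print("sheep",plane("top",(400+185/5,130+330/5),.05))
E
```

```text
handle mid [0.4811 0.2937 0.1216] 0.003237261512740155
gateA [ 0.5591 -0.0607  0.2579] 0.014082151073606526
gateB [ 0.4629 -0.0853 -0.0375] 0.013808392602987796
line [0.4969 0.1392 0.0751] 0.0027178763120669436
plate far corner [ 0.5894 -0.1083  0.0025] 0.0015598444964404282
plate near c [ 0.4623 -0.1186  0.0018] 0.0012390524351851414
pigback [0.493  0.1792 0.1143] 0.0007909507606958327
handle plane [0.481  0.2959 0.12  ] [0.4804 0.2924 0.12  ]
platefar [ 0.5886 -0.1065  0.01  ]
platenear [ 0.4624 -0.1181  0.01  ]
plateleftnear [0.4163 0.3122 0.01  ]
bar-x [0.451  0.2855 0.125 ]
bar+x [0.5132 0.2946 0.125 ]
gate plane [ 0.5717 -0.0649  0.142 ] [ 0.4652 -0.0731  0.142 ]
carton [ 0.7083 -0.2145  0.045 ]
carton [ 0.7187 -0.362   0.045 ]
carton [ 0.556 -0.375  0.045]
carton [ 0.541  -0.2256  0.045 ]
carton sc [ 0.5599 -0.1701  0.045 ]
carton sc [ 0.5533 -0.0237  0.045 ]
carton sc [ 0.727  -0.0176  0.045 ]
carton sc [ 0.7265 -0.1679  0.045 ]
sheep [ 0.5722 -0.2815  0.05  ]
```

Checks hold: the handle (0.481, 0.294, z 0.12), the line at 130 mm and the plate end all agree on a hinge at (0.510, 0.010) with yaw about 0.10. The plate length measures 433 mm, and the carton centre is about (0.631, -0.294). Moving above the handle.

Request:
servo_tool(
  rows=[
    [[0,0,-4.9,0,0,0,1],[0,0,-4.9,0,0,0,1],[0,0,-4.9,0,0,0,1],[0,0,-4.9,0,0,0,1],[0,0,-5,0,0,0,1],[0,0,-5,0,0,0,1],[0,0,0,-0.02,-0.03,0.002,1],[0,0,0,-0.02,-0.03,0.002,1]],
  ],
)

```text
t: 0.77
tcp_pos: [0.2974, 0.5164, 0.2195]
tool_rot: [-0.053, 0.999, -0.0, -0.0]
force: [0.7, 0.5, -0.6]
finger_gap: 0.997
gripper_force: 0.0
```

Request:
servo_tool(
  rows=[
    [[0,0,0,-0.02,-0.03,0.002,1],[0,0,0,-0.02,-0.03,0.002,1],[0,0,0,-0.02,-0.03,0.002,1],[0,0,0,-0.02,-0.03,0.002,1],[0,0,0,-0.02,-0.03,0.002,1],[0,0,0,-0.02,-0.03,0.002,1],[0,0,0,-0.02,-0.03,0.003,1],[0,0,0,-0.02,-0.03,0.003,1]],
  ],
)

```text
t: 1.43
tcp_pos: [0.4822, 0.2918, 0.2016]
tool_rot: [-0.05, 0.999, -0.0, -0.0]
force: [0.5, 0.7, -0.3]
finger_gap: 0.998
gripper_force: 0.0
```

```bash
cat >> h.py <<'E'
H=np.array([.510,.0105,.075]);YAW=.10
S=R.from_euler('z',YAW).as_matrix()   # station axes in world
def st(): 
    s=manip.sense();return s,np.array(s["tcp_pos"]),R.from_quat(s["tool_rot"])
def delta(pos,lean=0,yyaw=0):
    """shift (tool axes now) to pos; turn (deg, tool axes)"""
    s,p,r=st(); return r.inv().apply(np.asarray(pos)-p)
E
python3 - <<'E'
from h import *
np.set_printoptions(precision=4,suppress=True)
s,p,r=st();print(s["t"],p,r.as_matrix()[:,1],s["q"],s["force"])
print("to handle",delta((.4813,.2940,.121)))
c=manip.camera_info("wrist")
cv2.imwrite("pics/w1.png",manip.snapshot("wrist"));cv2.imwrite("pics/t1.png",manip.snapshot("top"))
print(proj("wrist",(.4813,.294,.12),c),proj("wrist",(.4813+.032,.2972,.12),c),proj("wrist",(.4813-.032,.2908,.12),c))
E
```

```text
1.4333 [0.4822 0.2918 0.2016] [-0.1006  0.9949 -0.0001] [ 0.3459  0.473   1.6121  0.0001  1.0572 -1.3257] [ 0.4946  0.7449 -0.3087]
to handle [0.0006 0.0023 0.0806]
[319.6817 203.2793] [319.5269 243.414 ] [319.8507 159.6271]
```

View pics/w1.png

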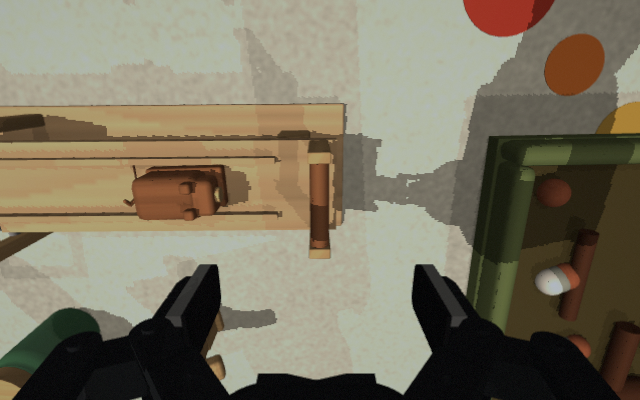

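The wrist view shows the bar centred at (319,207) against a predicted (320,203), so the pose is right. The pig is around (180,193). Descend and grip.

Request:
servo_tool(
  rows=[
    [[0,0,0,0,0.0005,0.013,1],[0,0,0,0,0.0005,0.013,1],[0,0,0,0,0.0005,0.013,1],[0,0,0,0,0.0005,0.013,1],[0,0,0,0,0,0.013,1],[0,0,0,0,0,0.011,1],[0,0,0,0,0,0.005,1],[0,0,0,0,0,0,0.2]],
  ],
)

```text
t: 2.2
tcp_pos: [0.4802, 0.2953, 0.1196]
tool_rot: [-0.051, 0.999, -0.0, -0.002]
force: [-0.2, -0.1, -0.3]
finger_gap: 0.881
gripper_force: 0.0
```

Request:
servo_tool(
  rows=[
    [[0,0,0,0,0,0,-0.3],[0,0,0,0,0,0,-0.6],[0,0,0,0,0,0,-0.7],[0,0,0,0,0,0,-0.8],[0,0,0,0,0,0,-0.9],[0,0,0,0,0,0,-1],[0,0,0,0,0,0,-1],[0,0,0,0,0,0,-1]],
  ],
  squeeze=40,
)

```text
t: 2.87
tcp_pos: [0.4814, 0.2954, 0.1211]
tool_rot: [-0.05, 0.999, 0.0, 0.0]
force: [-0.4, -0.0, -0.7]
finger_gap: 0.004
gripper_force: 0.0
```

```bash
cat >> h.py <<'E'
def pigmask(n,img):
    h=cv2.cvtColor(img,cv2.COLOR_BGR2HSV)
    return h
E
python3 - <<'E'
from h import *
np.set_printoptions(precision=4,suppress=True)
s,p,r=st();print(s["t"],p,s["force"],s["finger_gap"],s["gripper_force"],S.T@(p-H))
for n,f in(("top","pics/t2.png"),("scene","pics/s2.png")):
    im=manip.snapshot(n);cv2.imwrite(f,im)
    u=proj(n,(.493,.179,.105)).astype(int);print(n,u)
    h=cv2.cvtColor(im,cv2.COLOR_BGR2HSV)
    print("pig",h[u[1]-1:u[1]+2,u[0]-1:u[0]+2].reshape(-1,3).mean(0))
    b=proj(n,(.504,.09,.075)).astype(int);print("board",h[b[1]-1:b[1]+2,b[0]-1:b[0]+2].reshape(-1,3).mean(0))
im=cv2.imread("pics/t2.png")[150:290,150:390];im2=cv2.imread("pics/s2.png")[120:230,250:450]
cv2.imwrite("pics/z3.png",np.vstack([cv2.resize(im,(520,300)),cv2.resize(im2,(520,290))]))
E
```

```text
2.8667 [0.4814 0.2954 0.1211] [-0.354  -0.0453 -0.6645] 0.0035140289464193073 0.0 [0.     0.2863 0.0461]
top [245 231]
pig [ 12.     184.5556 113.2222]
board [ 21.4444 111.     147.6667]
scene [382 166]
pig [ 11.8889 138.3333 151.6667]
board [ 19.7778  95.6667 196.7778]
```

View pics/z3.png

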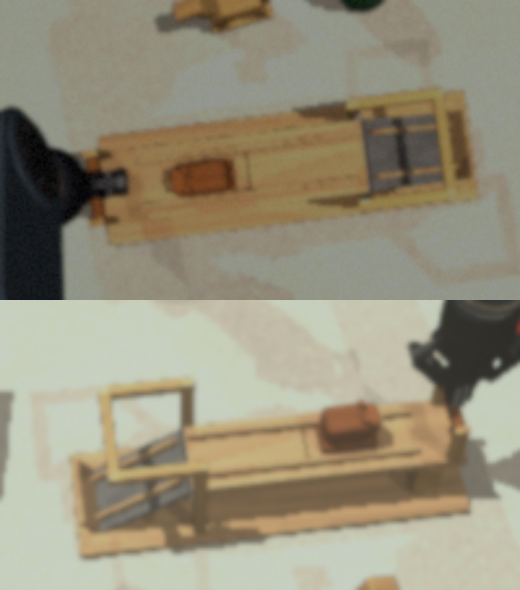

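The picture shows the jaws shut with zero force, so the bar was missed. The jaws (about px (204,235)) seem to lie downhill of the bar (px (194,236)). I'll project the TCP into both views to check.

Run:
```python
from h import *
np.set_printoptions(precision=4,suppress=True)
s,p,r=st()
for n in("top","scene"): print(n,"tcp",proj(n,p),"tip",proj(n,p-[0,0,.019]),"handle",proj(n,(.4813,.294,.12)))
for n,f,b in(("top","pics/t2.png",(180,215,225,260)),("scene","pics/s2.png",(400,135,445,185))):
    im=cv2.imread(f);h=cv2.cvtColor(im,cv2.COLOR_BGR2HSV);x0,y0,x1,y1=b
    m=((h[...,0]<17)&(h[...,1]>110)&(h[...,2]>50)).astype(np.uint8);d=(h[...,2]<60).astype(np.uint8)
    print(n)
    for y in range(y0,y1,2): print(y,''.join('R' if m[y,x] else '#' if d[y,x] else '.' for x in range(x0,x1)))
```

```text
top tcp [193.4275 237.1802] tip [195.9363 237.171 ] handle [194.1611 237.2088]
scene tcp [425.0385 158.8524] tip [423.8503 162.76  ] handle [424.4762 159.0502]
top
215 ................R.RRRRRRRRR.RRRR...RR........
217 ...................R.RR...........R..........
219 ................R..R...RRRR.RRR.R............
221 ................R.RRRRRRRRRRRRR.R............
223 #####........RRRRRRRRRRRRR.RR................
225 ######....RRRRRRRRRRRRRR.RR..................
227 ########..RRRRRRRR.RRRRRRRR.........R...R.RR.
229 ##########RRRRRRRRRRRRRR###R.RRR.............
231 ############################RRRR.R...........
233 ########################.....RRRRRRR.........
235 #######################......RRRR.R..........
237 ############################.RRRRRRR.........
239 ############################RRRRRRR..........
241 ###################........RRRRRRR...........
243 ############RRRRRR..........RRRRRR...........
245 ##########..RRRRRRR.........RRRRRRRR.........
247 ########....RRRRRRRR.RRRRRRRRR.RRRRRRR...R...
249 #######.....RRRRRRRRRRRRRRRRR.RRRR.RR.R......
251 ####........RRRRRRRR.RR..RR.RRRR
[... 769 characters left out ...]

157 ......................##.....................
159 .............................................
161 .............................................
163 ........................RR...................
165 .......................RRRR..................
167 .......................RRRRR.................
169 .............................................
171 .............................................
173 .............................................
175 .............................................
177 .............................................
179 .............................................
181 .............................................
183 .............................................
```

Run:
```python
from h import *
im=manip.snapshot("wrist");sc=manip.snapshot("scene")[120:190,380:470]
cv2.imwrite("pics/w2.png",np.hstack([cv2.resize(im[100:400,160:480],(400,375)),cv2.resize(sc,(400,375),interpolation=3)]))
```

```text
(no output)
```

View pics/w2.png

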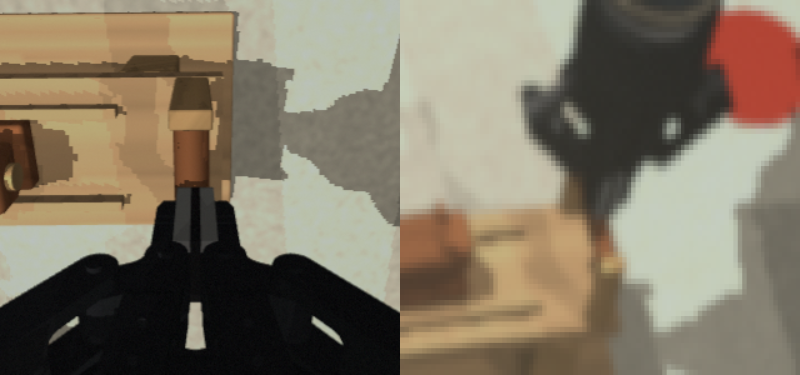

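The wrist crop shows the jaws shut with the tips at crop (197,187) overlapping the bar, so they look shut above it rather than around it. I'll check the real tip height with a ray.

Run:
```python
from h import *
np.set_printoptions(precision=4,suppress=True)
s,p,r=st();c=manip.camera_info("wrist")
T=c["camera_from_world"];print("cam",-T[:3,:3].T@T[:3,3],"look",T[2,:3],"tcp",p)
for k in(-.03,-.02,-.01,0,.01,.019): print(k,"mid",proj("wrist",p+[0,0,-k],c),"edge+x",proj("wrist",p+[.011,0,-k],c))
for z in(.1,.12,.127): print("bar mid/end",z,proj("wrist",(.4813,.294,z),c),proj("wrist",(.5133,.297,z),c))
# bar visible end at crop (192,130), bar edges at row 160: 174..209
print(plane("wrist",(160+192*.8,100+130*.8),.12,c),plane("wrist",(160+174*.8,100+160*.8),.12,c),plane("wrist",(160+209*.8,100+160*.8),.12,c))
print(manip.sense()["finger_gap"],manip.sense()["gripper_force"])
```

```text
cam [0.3998 0.2868 0.2698] look [ 0.3181  0.0317 -0.9475] tcp [0.4814 0.2954 0.121 ]
-0.03 mid [316.9724 294.9476] edge+x [314.3515 317.1648]
-0.02 mid [316.9061 281.5107] edge+x [314.4508 302.6427]
-0.01 mid [316.8479 269.6916] edge+x [314.5383 289.8325]
0 mid [316.7962 259.2144] edge+x [314.6161 278.4478]
0.01 mid [316.7501 249.8625] edge+x [314.6856 268.263 ]
0.019 mid [316.7127 242.2649] edge+x [314.7423 259.9727]
bar mid/end 0.1 [314.2675 240.3588] [314.0084 290.2037]
bar mid/end 0.12 [314.0791 257.8931] [313.803 312.046]
bar mid/end 0.127 [314.0026 265.004 ] [313.7204 320.8338]
[0.4529 0.291  0.12  ] [0.4659 0.2853 0.12  ] [0.4645 0.2987 0.12  ]
-0.0015369205791324913 0.0
```

The bar's measured width (13.4 mm) and end agree with z = 0.12. The finger tips, though, are drawn about 10 mm behind the TCP instead of 19 mm ahead, so they shut just over the bar. I'll reopen, go 25 mm lower while watching the force, and close again.

Request:
servo_tool(
  rows=[
    [[0,0,0,0,0,0,0],[0,0,0,0,0,0,0.2],[0,0,0,0,0,0,0.2],[0,0,0,0,-0.001,0.007,0.2],[0,0,0,0,0,0.007,0.2],[0,0,0,0,0,0.007,0.2],[0,0,0,0,0,0.005,0.2],[0,0,0,0,0,0,0.2]],
  ],
)

```text
t: 3.73
tcp_pos: [0.4804, 0.2939, 0.0933]
tool_rot: [-0.05, 0.999, -0.0, -0.002]
force: [0.1, -0.3, 0.2]
finger_gap: 0.601
gripper_force: 0.0
```

Request:
servo_tool(
  rows=[
    [[0,0,0,0,0,0,-0.4],[0,0,0,0,0,0,-0.6],[0,0,0,0,0,0,-0.7],[0,0,0,0,0,0,-0.8],[0,0,0,0,0,0,-0.9],[0,0,0,0,0,0,-1],[0,0,0,0,0,0,-1],[0,0,0,0,0,0,-1]],
  ],
  squeeze=40,
)

```text
t: 4.4
tcp_pos: [0.4818, 0.2941, 0.0953]
tool_rot: [-0.051, 0.999, -0.0, 0.0]
force: [0.4, -2.8, 3.1]
finger_gap: 0.15
gripper_force: 39.1
```

The bar is gripped (opening 12.7 mm, 39 N). Next, a pig tracker in board coordinates, and a first gentle raise to about 0.08 rad.

```bash
cat > trk.py <<'E'
from h import *
np.set_printoptions(precision=4,suppress=True)
def theta():
    s,p,r=st(); b=S.T@(p+[0,0,.0247]-H); return np.arctan2(b[2],b[1])-np.arctan2(.045,.285),s,b
def track():
    th,s,b=theta(); out=[]
    A=S@R.from_euler('x',th).as_matrix()
    for n,sat in(("top",150),("scene",115)):
        im=manip.snapshot(n);c=manip.camera_info(n)
        pts=[proj(n,H+A@np.array([x,y,z]),c) for x in(-.02,.02) for y in(-.12,.235) for z in(0,.05)]
        m=np.zeros(im.shape[:2],np.uint8);cv2.fillConvexPoly(m,cv2.convexHull(np.array(pts,np.float32)).astype(np.int32),255)
        h=cv2.cvtColor(im,cv2.COLOR_BGR2HSV);m&=cv2.inRange(h,(4,sat,40),(16,255,255));m=cv2.morphologyEx(m,cv2.MORPH_OPEN,np.ones((3,3)))
        k,l,stt,cen=cv2.connectedComponentsWithStats(m)
        if k<2: out.append((n,None));continue
        i=1+np.argmax(stt[1:,4]);o,d=ray(n,cen[i],c);nn=A[:,2];q=o+d*((H+.035*nn-o)@nn)/(d@nn)
        out.append((n,int(stt[i,4]),cen[i].round(1),(A.T@(q-H))[:2].round(4)))
    print(f"t {s['t']:.2f} th {th:.4f} rad {np.hypot(b[1],b[2]):.4f} F",s["force"].round(1),"g",round(s["gripper_force"],1),*out)
if __name__=="__main__": track()
E
python3 trk.py
```

```text
t 4.40 th 0.0001 rad 0.2885 F [ 0.4 -2.8  3.1] g 39.1 ('top', 426, array([243.1, 232.7]), array([-0.0025,  0.1748])) ('scene', 211, array([383.7, 165.1]), array([-0.0003,  0.1716]))
```

Request:
servo_tool(
  rows=[
    [[0,0,0,0,-0.0005,-0.001,-1],[0,0,0,0,-0.0005,-0.002,-1],[0,0,0,0,-0.0006,-0.003,-1],[0,0,0,0,-0.0006,-0.003,-1],[0,0,0,0,-0.0006,-0.003,-1],[0,0,0,0,-0.0006,-0.003,-1],[0,0,0,0,-0.0006,-0.003,-1],[0,0,0,0,-0.0006,-0.003,-1]],
  ],
)

```text
t: 5.17
tcp_pos: [0.4822, 0.29, 0.1164]
tool_rot: [-0.05, 0.999, 0.0, 0.0]
force: [2.3, 0.7, -3.5]
finger_gap: 0.15
gripper_force: 38.9
```

```bash
python3 trk.py
```

```text
t 5.17 th 0.0746 rad 0.2886 F [ 2.3  0.7 -3.5] g 38.9 ('top', 415, array([243.1, 232.6]), array([-0.0026,  0.1755])) ('scene', 215, array([383.4, 162.5]), array([-0.0006,  0.1726]))
```

Request:
servo_tool(
  rows=[
    [[0,0,0,0,-0.0008,-0.003,-1],[0,0,0,0,-0.0008,-0.003,-1],[0,0,0,0,-0.0008,-0.003,-1],[0,0,0,0,-0.0008,-0.003,-1],[0,0,0,0,-0.0009,-0.003,-1],[0,0,0,0,-0.0009,-0.003,-1],[0,0,0,0,-0.0009,-0.003,-1],[0,0,0,0,-0.0009,-0.003,-1]],
  ],
)

```text
t: 5.93
tcp_pos: [0.4829, 0.2834, 0.1405]
tool_rot: [-0.05, 0.999, 0.0, 0.0]
force: [2.5, 5.1, -3.2]
finger_gap: 0.148
gripper_force: 38.9
```

Request:
servo_tool(
  rows=[
    [[0,0,0,0,-0.001,-0.003,-1],[0,0,0,0,-0.001,-0.003,-1],[0,0,0,0,-0.0011,-0.003,-1],[0,0,0,0,-0.0011,-0.003,-1],[0,0,0,0,-0.0011,-0.003,-1],[0,0,0,0,-0.0011,-0.0025,-1],[0,0,0,0,-0.0008,-0.002,-1],[0,0,0,0,-0.0004,-0.001,-1]],
  ],
)

```text
t: 6.6
tcp_pos: [0.4837, 0.2761, 0.1612]
tool_rot: [-0.05, 0.999, 0.001, 0.001]
force: [1.9, 5.9, -1.7]
finger_gap: 0.148
gripper_force: 38.9
```

```bash
python3 trk.py
```

```text
t 6.60 th 0.2373 rad 0.2890 F [ 1.9  5.9 -1.7] g 38.9 ('top', 424, array([244.2, 231.9]), array([-0.0021,  0.178 ])) ('scene', 210, array([381.3, 157.1]), array([-0.0007,  0.174 ]))
```

Request:
servo_tool(
  rows=[
    [[0,0,0,0,-0.001,-0.002,-1],[0,0,0,0,-0.001,-0.002,-1],[0,0,0,0,-0.001,-0.0025,-1],[0,0,0,0,-0.0005,-0.001,-1],[0,0,0,0,0,0,-1],[0,0,0,0,0,0,-1]],
  ],
)

```text
t: 7.2
tcp_pos: [0.484, 0.273, 0.1687]
tool_rot: [-0.05, 0.999, 0.001, 0.001]
force: [2.9, 6.1, -0.9]
finger_gap: 0.15
gripper_force: 38.9
```

```bash
python3 trk.py
```

```text
t 7.20 th 0.2654 rad 0.2891 F [ 2.9  6.1 -0.9] g 38.9 ('top', 445, array([244.5, 231.7]), array([-0.0021,  0.1787])) ('scene', 212, array([380.6, 156.2]), array([-0.0007,  0.1736]))
```

Request:
servo_tool(
  rows=[
    [[0,0,0,0,-0.0004,-0.0008,-1],[0,0,0,0,-0.0004,-0.0008,-1],[0,0,0,0,-0.0004,-0.0008,-1],[0,0,0,0,-0.0004,-0.0008,-1],[0,0,0,0,0,0,-1],[0,0,0,0,0,0,-1]],
  ],
)

```text
t: 7.8
tcp_pos: [0.4842, 0.2716, 0.1719]
tool_rot: [-0.05, 0.999, 0.001, 0.001]
force: [1.2, 6.7, -0.4]
finger_gap: 0.146
gripper_force: 38.9
```

```bash
python3 trk.py
```

```text
t 7.80 th 0.2775 rad 0.2892 F [ 1.2  6.7 -0.4] g 38.9 ('top', 434, array([245. , 231.8]), array([-0.0024,  0.1783])) ('scene', 211, array([380.4, 155.9]), array([-0.0002,  0.174 ]))
```

Request:
servo_tool(
  rows=[
    [[0,0,0,0,-0.0004,-0.0008,-1],[0,0,0,0,-0.0004,-0.0008,-1],[0,0,0,0,-0.0004,-0.0008,-1],[0,0,0,0,-0.0004,-0.0008,-1],[0,0,0,0,0,0,-1],[0,0,0,0,0,0,-1]],
  ],
)

```text
t: 8.4
tcp_pos: [0.4844, 0.2701, 0.1752]
tool_rot: [-0.05, 0.999, 0.001, 0.001]
force: [0.7, 6.6, -0.3]
finger_gap: 0.148
gripper_force: 39.0
```

```bash
python3 trk.py
```

```text
t 8.40 th 0.2900 rad 0.2892 F [ 0.7  6.6 -0.3] g 39.0 ('top', 440, array([245.1, 231.6]), array([-0.0022,  0.1786])) ('scene', 213, array([380.1, 155.6]), array([-0.0001,  0.1739]))
```

Request:
servo_tool(
  rows=[
    [[0,0,0,0,-0.0004,-0.0008,-1],[0,0,0,0,-0.0004,-0.0008,-1],[0,0,0,0,-0.0004,-0.0008,-1],[0,0,0,0,-0.0004,-0.0008,-1],[0,0,0,0,0,0,-1],[0,0,0,0,0,0,-1]],
  ],
)

```text
t: 9.0
tcp_pos: [0.4845, 0.2686, 0.1784]
tool_rot: [-0.05, 0.999, 0.002, 0.001]
force: [1.8, 6.7, -0.5]
finger_gap: 0.143
gripper_force: 39.0
```

```bash
python3 trk.py
```

```text
t 9.00 th 0.3022 rad 0.2893 F [ 1.8  6.7 -0.5] g 39.0 ('top', 436, array([245.4, 231.5]), array([-0.0021,  0.1786])) ('scene', 217, array([379.9, 155.2]), array([-0.0002,  0.1742]))
```

Request:
servo_tool(
  rows=[
    [[0,0,0,0,-0.0004,-0.0008,-1],[0,0,0,0,-0.0004,-0.0008,-1],[0,0,0,0,-0.0004,-0.0008,-1],[0,0,0,0,-0.0004,-0.0008,-1],[0,0,0,0,0,0,-1],[0,0,0,0,0,0,-1]],
  ],
)

```text
t: 9.6
tcp_pos: [0.4847, 0.267, 0.1817]
tool_rot: [-0.05, 0.999, 0.001, 0.001]
force: [2.1, 6.9, 0.1]
finger_gap: 0.145
gripper_force: 39.0
```

```bash
python3 trk.py
```

```text
t 9.60 th 0.3149 rad 0.2894 F [2.1 6.9 0.1] g 39.0 ('top', 437, array([245.7, 231.4]), array([-0.002 ,  0.1787])) ('scene', 211, array([379.5, 154.9]), array([-0.0001,  0.1739]))
```

Request:
servo_tool(
  rows=[
    [[0,0,0,0,-0.0004,-0.0008,-1],[0,0,0,0,-0.0004,-0.0008,-1],[0,0,0,0,-0.0004,-0.0008,-1],[0,0,0,0,-0.0004,-0.0008,-1],[0,0,0,0,0,0,-1],[0,0,0,0,0,0,-1]],
  ],
)

```text
t: 10.2
tcp_pos: [0.4849, 0.2655, 0.1849]
tool_rot: [-0.05, 0.999, 0.002, 0.001]
force: [1.9, 7.0, 0.1]
finger_gap: 0.147
gripper_force: 38.9
```

```bash
python3 trk.py
```

```text
t 10.20 th 0.3273 rad 0.2894 F [1.9 7.  0.1] g 38.9 ('top', 445, array([245.9, 231.4]), array([-0.0021,  0.1791])) ('scene', 214, array([379.2, 154.4]), array([-0.0002,  0.1741]))
```

Request:
servo_tool(
  rows=[
    [[0,0,0,0,-0.0004,-0.0008,-1],[0,0,0,0,-0.0004,-0.0008,-1],[0,0,0,0,-0.0005,-0.0008,-1],[0,0,0,0,-0.0005,-0.0008,-1],[0,0,0,0,0,0,-1],[0,0,0,0,0,0,-1]],
  ],
)

```text
t: 10.8
tcp_pos: [0.4851, 0.2638, 0.1881]
tool_rot: [-0.05, 0.999, 0.002, 0.001]
force: [1.8, 7.9, 0.3]
finger_gap: 0.147
gripper_force: 39.0
```

```bash
python3 trk.py
```

```text
t 10.80 th 0.3398 rad 0.2895 F [1.8 7.9 0.3] g 39.0 ('top', 443, array([246.4, 231.4]), array([-0.0022,  0.179 ])) ('scene', 218, array([378.8, 154.1]), array([-0.    ,  0.1739]))
```

Request:
servo_tool(
  rows=[
    [[0,0,0,0,-0.0005,-0.0008,-1],[0,0,0,0,-0.0005,-0.0008,-1],[0,0,0,0,-0.0005,-0.0008,-1],[0,0,0,0,-0.0005,-0.0008,-1],[0,0,0,0,0,0,-1],[0,0,0,0,0,0,-1]],
  ],
)

```text
t: 11.4
tcp_pos: [0.4853, 0.2621, 0.1915]
tool_rot: [-0.05, 0.999, 0.002, 0.001]
force: [1.4, 7.9, 1.5]
finger_gap: 0.143
gripper_force: 39.0
```

```bash
python3 trk.py
```

```text
t 11.40 th 0.3529 rad 0.2895 F [1.4 7.9 1.5] g 39.0 ('top', 451, array([246.5, 231.3]), array([-0.0022,  0.1796])) ('scene', 211, array([378.5, 153.7]), array([-0.0001,  0.1741]))
```

Request:
servo_tool(
  rows=[
    [[0,0,0,0,-0.0005,-0.0008,-1],[0,0,0,0,-0.0005,-0.0008,-1],[0,0,0,0,-0.0005,-0.0008,-1],[0,0,0,0,-0.0005,-0.0008,-1],[0,0,0,0,0,0,-1],[0,0,0,0,0,0,-1]],
  ],
)

```text
t: 12.0
tcp_pos: [0.4855, 0.2603, 0.1948]
tool_rot: [-0.05, 0.999, 0.002, 0.001]
force: [1.2, 8.5, 1.1]
finger_gap: 0.149
gripper_force: 39.0
```

```bash
python3 trk.py
```

```text
t 12.00 th 0.3657 rad 0.2896 F [1.2 8.5 1.1] g 39.0 ('top', 450, array([246.8, 231.4]), array([-0.0024,  0.1798])) ('scene', 217, array([378.1, 153.4]), array([0.0002, 0.174 ]))
```

Request:
servo_tool(
  rows=[
    [[0,0,0,0,-0.0005,-0.0008,-1],[0,0,0,0,-0.0005,-0.0008,-1],[0,0,0,0,-0.0005,-0.0008,-1],[0,0,0,0,-0.0005,-0.0008,-1],[0,0,0,0,0,0,-1],[0,0,0,0,0,0,-1]],
  ],
)

```text
t: 12.6
tcp_pos: [0.4857, 0.2585, 0.198]
tool_rot: [-0.05, 0.999, 0.002, 0.001]
force: [1.3, 8.3, 1.2]
finger_gap: 0.143
gripper_force: 39.0
```

```bash
python3 trk.py
```

```text
t 12.60 th 0.3785 rad 0.2896 F [1.3 8.3 1.2] g 39.0 ('top', 458, array([247.4, 231.1]), array([-0.0021,  0.1793])) ('scene', 215, array([377.8, 152.9]), array([-0.0001,  0.1742]))
```

Request:
servo_tool(
  rows=[
    [[0,0,0,0,-0.0005,-0.0008,-1],[0,0,0,0,-0.0005,-0.0008,-1],[0,0,0,0,-0.0005,-0.0008,-1],[0,0,0,0,-0.0005,-0.0008,-1],[0,0,0,0,0,0,-1],[0,0,0,0,0,0,-1]],
  ],
)

```text
t: 13.2
tcp_pos: [0.4859, 0.2566, 0.2013]
tool_rot: [-0.05, 0.999, 0.002, 0.001]
force: [1.3, 10.2, 2.0]
finger_gap: 0.146
gripper_force: 39.0
```

```bash
python3 trk.py
```

```text
t 13.20 th 0.3918 rad 0.2897 F [ 1.3 10.2  2. ] g 39.0 ('top', 452, array([247.8, 231.2]), array([-0.0024,  0.1795])) ('scene', 213, array([377.3, 152.5]), array([-0.0001,  0.1742]))
```

Request:
servo_tool(
  rows=[
    [[0,0,0,0,-0.0006,-0.0008,-1],[0,0,0,0,-0.0006,-0.0008,-1],[0,0,0,0,-0.0006,-0.0008,-1],[0,0,0,0,-0.0005,-0.0008,-1],[0,0,0,0,0,0,-1],[0,0,0,0,0,0,-1]],
  ],
)

```text
t: 13.8
tcp_pos: [0.4861, 0.2546, 0.2046]
tool_rot: [-0.05, 0.999, 0.003, 0.001]
force: [0.9, 10.2, 2.5]
finger_gap: 0.145
gripper_force: 39.0
```

```bash
python3 trk.py
```

```text
t 13.80 th 0.4050 rad 0.2898 F [ 0.9 10.2  2.5] g 39.0 ('top', 453, array([247.8, 231. ]), array([-0.002 ,  0.1806])) ('scene', 214, array([377.1, 152.2]), array([0.0002, 0.1746]))
```

Request:
servo_tool(
  rows=[
    [[0,0,0,0,-0.0006,-0.0008,-1],[0,0,0,0,-0.0006,-0.0008,-1],[0,0,0,0,-0.0006,-0.0008,-1],[0,0,0,0,-0.0005,-0.0008,-1],[0,0,0,0,0,0,-1],[0,0,0,0,0,0,-1]],
  ],
)

```text
t: 14.4
tcp_pos: [0.4863, 0.2526, 0.208]
tool_rot: [-0.05, 0.999, 0.003, 0.001]
force: [1.4, 10.4, 3.5]
finger_gap: 0.144
gripper_force: 39.0
```

```bash
python3 trk.py
```

```text
t 14.40 th 0.4187 rad 0.2899 F [ 1.4 10.4  3.5] g 39.0 ('top', 454, array([248.5, 231.1]), array([-0.0025,  0.1801])) ('scene', 222, array([376.5, 151.9]), array([0.0003, 0.1742]))
```

Request:
servo_tool(
  rows=[
    [[0,0,0,0,-0.0006,-0.0008,-1],[0,0,0,0,-0.0006,-0.0008,-1],[0,0,0,0,-0.0006,-0.0008,-1],[0,0,0,0,-0.0005,-0.0008,-1],[0,0,0,0,0,0,-1],[0,0,0,0,0,0,-1]],
  ],
)

```text
t: 15.0
tcp_pos: [0.4866, 0.2505, 0.2113]
tool_rot: [-0.05, 0.999, 0.003, 0.001]
force: [1.0, 11.4, 4.5]
finger_gap: 0.145
gripper_force: 39.0
```

```bash
python3 trk.py
```

```text
t 15.00 th 0.4320 rad 0.2899 F [ 1.  11.4  4.5] g 39.0 ('top', 462, array([248.8, 230.8]), array([-0.002 ,  0.1805])) ('scene', 214, array([376.1, 151.4]), array([0.0001, 0.1745]))
```

Request:
servo_tool(
  rows=[
    [[0,0,0,0,-0.0007,-0.0008,-1],[0,0,0,0,-0.0007,-0.0008,-1],[0,0,0,0,-0.0006,-0.0007,-1],[0,0,0,0,-0.0006,-0.0007,-1],[0,0,0,0,0,0,-1],[0,0,0,0,0,0,-1]],
  ],
)

```text
t: 15.6
tcp_pos: [0.4868, 0.2484, 0.2146]
tool_rot: [-0.05, 0.999, 0.004, 0.001]
force: [0.0, 13.1, 5.0]
finger_gap: 0.147
gripper_force: 39.0
```

```bash
python3 trk.py
```

```text
t 15.60 th 0.4457 rad 0.2900 F [ 0.  13.1  5. ] g 39.0 ('top', 472, array([249.1, 230.8]), array([-0.0022,  0.1811])) ('scene', 219, array([375.6, 151. ]), array([0.    , 0.1742]))
```

Request:
servo_tool(
  rows=[
    [[0,0,0,0,-0.0004,-0.0008,-1],[0,0,0,0,-0.0004,-0.0008,-1],[0,0,0,0,-0.0004,-0.0008,-1],[0,0,0,0,-0.0004,-0.0008,-1],[0,0,0,0,0,0,-1],[0,0,0,0,0,0,-1]],
  ],
)

```text
t: 16.2
tcp_pos: [0.487, 0.2464, 0.2176]
tool_rot: [-0.05, 0.999, 0.003, 0.001]
force: [1.4, 11.2, 4.5]
finger_gap: 0.144
gripper_force: 39.0
```

```bash
python3 trk.py
```

```text
t 16.20 th 0.4580 rad 0.2901 F [ 1.4 11.2  4.5] g 39.0 ('top', 482, array([249.6, 230.7]), array([-0.0023,  0.1811])) ('scene', 217, array([375.2, 150.7]), array([0.0002, 0.1744]))
```

Request:
servo_tool(
  rows=[
    [[0,0,0,0,-0.0004,-0.0008,-1],[0,0,0,0,-0.0004,-0.0008,-1],[0,0,0,0,-0.0004,-0.0008,-1],[0,0,0,0,-0.0004,-0.0008,-1],[0,0,0,0,0,0,-1],[0,0,0,0,0,0,-1]],
  ],
)

```text
t: 16.8
tcp_pos: [0.4872, 0.2444, 0.2205]
tool_rot: [-0.05, 0.999, 0.003, 0.001]
force: [1.0, 10.3, 3.0]
finger_gap: 0.145
gripper_force: 39.0
```

```bash
python3 trk.py
```

```text
t 16.80 th 0.4704 rad 0.2901 F [ 1.  10.3  3. ] g 39.0 ('top', 478, array([250.1, 230.5]), array([-0.002 ,  0.1812])) ('scene', 212, array([374.8, 150.4]), array([0.0003, 0.1746]))
```

Request:
servo_tool(
  rows=[
    [[0,0,0,0,-0.0005,-0.0008,-1],[0,0,0,0,-0.0005,-0.0008,-1],[0,0,0,0,-0.0005,-0.0008,-1],[0,0,0,0,-0.0004,-0.0008,-1],[0,0,0,0,0,0,-1],[0,0,0,0,0,0,-1]],
  ],
)

```text
t: 17.4
tcp_pos: [0.4874, 0.2421, 0.2237]
tool_rot: [-0.05, 0.999, 0.003, 0.001]
force: [1.3, 9.3, 3.4]
finger_gap: 0.145
gripper_force: 39.0
```

```bash
python3 trk.py
```

```text
t 17.40 th 0.4838 rad 0.2902 F [1.3 9.3 3.4] g 39.0 ('top', 483, array([250.5, 230.5]), array([-0.0022,  0.1815])) ('scene', 216, array([374.5, 150. ]), array([0.0004, 0.175 ]))
```

Request:
servo_tool(
  rows=[
    [[0,0,0,0,-0.0005,-0.0008,-1],[0,0,0,0,-0.0005,-0.0008,-1],[0,0,0,0,-0.0005,-0.0008,-1],[0,0,0,0,-0.0004,-0.0008,-1],[0,0,0,0,0,0,-1],[0,0,0,0,0,0,-1]],
  ],
)

```text
t: 18.0
tcp_pos: [0.4877, 0.2399, 0.2268]
tool_rot: [-0.05, 0.999, 0.002, 0.001]
force: [2.0, 8.7, 2.3]
finger_gap: 0.147
gripper_force: 39.0
```

```bash
python3 trk.py
```

```text
t 18.00 th 0.4967 rad 0.2903 F [2.  8.7 2.3] g 39.0 ('top', 495, array([251.1, 230.4]), array([-0.0021,  0.1814])) ('scene', 214, array([374. , 149.6]), array([0.0003, 0.175 ]))
```

Request:
servo_tool(
  rows=[
    [[0,0,0,0,-0.0005,-0.0008,-1],[0,0,0,0,-0.0005,-0.0008,-1],[0,0,0,0,-0.0005,-0.0008,-1],[0,0,0,0,-0.0005,-0.0008,-1],[0,0,0,0,0,0,-1],[0,0,0,0,0,0,-1]],
  ],
)

```text
t: 18.6
tcp_pos: [0.488, 0.2377, 0.23]
tool_rot: [-0.05, 0.999, 0.002, 0.001]
force: [2.2, 8.1, 2.5]
finger_gap: 0.147
gripper_force: 39.0
```

```bash
python3 trk.py
```

```text
t 18.60 th 0.5104 rad 0.2905 F [2.2 8.1 2.5] g 39.0 ('top', 503, array([251.6, 230.3]), array([-0.0021,  0.1818])) ('scene', 221, array([373.5, 149.4]), array([0.0008, 0.1751]))
```

Request:
servo_tool(
  rows=[
    [[0,0,0,0,-0.0005,-0.0007,-1],[0,0,0,0,-0.0005,-0.0007,-1],[0,0,0,0,-0.0005,-0.0007,-1],[0,0,0,0,-0.0005,-0.0007,-1],[0,0,0,0,0,0,-1],[0,0,0,0,0,0,-1]],
  ],
)

```text
t: 19.2
tcp_pos: [0.4881, 0.2356, 0.2326]
tool_rot: [-0.05, 0.999, 0.002, 0.001]
force: [1.9, 7.1, 1.3]
finger_gap: 0.145
gripper_force: 38.9
```

```bash
python3 trk.py
```

```text
t 19.20 th 0.5220 rad 0.2905 F [1.9 7.1 1.3] g 38.9 ('top', 502, array([251.9, 230.3]), array([-0.0023,  0.1823])) ('scene', 218, array([373.2, 148.9]), array([0.0004, 0.1756]))
```

Request:
servo_tool(
  rows=[
    [[0,0,0,0,-0.0005,-0.0007,-1],[0,0,0,0,-0.0005,-0.0007,-1],[0,0,0,0,-0.0005,-0.0007,-1],[0,0,0,0,-0.0005,-0.0007,-1],[0,0,0,0,0,0,-1],[0,0,0,0,0,0,-1]],
  ],
)

```text
t: 19.8
tcp_pos: [0.4884, 0.2335, 0.2353]
tool_rot: [-0.05, 0.999, 0.002, 0.001]
force: [2.4, 6.6, 0.5]
finger_gap: 0.149
gripper_force: 38.9
```

```bash
python3 trk.py
```

```text
t 19.80 th 0.5338 rad 0.2905 F [2.4 6.6 0.5] g 38.9 ('top', 505, array([253.2, 230.2]), array([-0.0023,  0.1806])) ('scene', 210, array([371.1, 149.3]), array([0.0003, 0.1708]))
```

The pig has moved about 4 mm in the scene view. Hold still here.

Request:
servo_tool(
  rows=[
    [[0,0,0,0,0,0,-1],[0,0,0,0,0,0,-1],[0,0,0,0,0,0,-1],[0,0,0,0,0,0,-1]],
  ],
)

```text
t: 20.23
tcp_pos: [0.4884, 0.2335, 0.2353]
tool_rot: [-0.05, 0.999, 0.002, 0.001]
force: [2.3, 6.9, 1.1]
finger_gap: 0.148
gripper_force: 38.9
```

```bash
python3 trk.py
```

```text
t 20.23 th 0.5337 rad 0.2906 F [2.3 6.9 1.1] g 38.9 ('top', 483, array([264.4, 228.8]), array([-0.0017,  0.1554])) ('scene', 209, array([361.2, 153.6]), array([0.0004, 0.1414]))
```

Request:
servo_tool(
  rows=[
    [[0,0,0,0,0,0,-1],[0,0,0,0,0,0,-1],[0,0,0,0,0,0,-1],[0,0,0,0,0,0,-1],[0,0,0,0,0,0,-1],[0,0,0,0,0,0,-1]],
  ],
)

```text
t: 20.83
tcp_pos: [0.4884, 0.2335, 0.2353]
tool_rot: [-0.05, 0.999, 0.002, 0.001]
force: [2.7, 6.4, 1.8]
finger_gap: 0.146
gripper_force: 38.9
```

```bash
python3 trk.py
```

```text
t 20.83 th 0.5336 rad 0.2905 F [2.7 6.4 1.8] g 38.9 ('top', 441, array([298.2, 225.4]), array([-0.0015,  0.075 ])) ('scene', 193, array([332.6, 165.6]), array([-0.0004,  0.0544]))
```

Request:
servo_tool(
  rows=[
    [[0,0,0,0,0,0,-1],[0,0,0,0,0,0,-1],[0,0,0,0,0,0,-1],[0,0,0,0,0,0,-1],[0,0,0,0,0,0,-1],[0,0,0,0,0,0,-1],[0,0,0,0,0,0,-1],[0,0,0,0,0,0,-1]],
  ],
)

```text
t: 21.6
tcp_pos: [0.4884, 0.2335, 0.2353]
tool_rot: [-0.05, 0.999, 0.002, 0.001]
force: [2.2, 6.9, 1.4]
finger_gap: 0.149
gripper_force: 38.9
```

Request:
servo_tool(
  rows=[
    [[0,0,0,0,0,0,-1],[0,0,0,0,0,0,-1],[0,0,0,0,0,0,-1],[0,0,0,0,0,0,-1],[0,0,0,0,0,0,-1],[0,0,0,0,0,0,-1],[0,0,0,0,0,0,-1],[0,0,0,0,0,0,-1]],
  ],
)

```text
t: 22.27
tcp_pos: [0.4884, 0.2335, 0.2353]
tool_rot: [-0.05, 0.999, 0.002, 0.001]
force: [2.6, 6.6, 0.8]
finger_gap: 0.147
gripper_force: 38.9
```

```bash
python3 trk.py
python3 - <<'E'
from h import *
np.set_printoptions(precision=4,suppress=True)
a=manip.snapshot("top");b=manip.snapshot("scene");cv2.imwrite("pics/t3.png",a);cv2.imwrite("pics/s3.png",b)
ua=[];
for n,im,P,sat in(("top",a,(.519,-.075,.06),150),("scene",b,(.519,-.075,.06),115)):
    u=proj(n,P).astype(int);h=cv2.cvtColor(im,cv2.COLOR_BGR2HSV);m=cv2.inRange(h,(4,sat,40),(16,255,255))
    w=np.zeros_like(m);w[u[1]-30:u[1]+30,u[0]-35:u[0]+40]=255;m&=w
    k,l,s,c=cv2.connectedComponentsWithStats(m);i=1+np.argmax(s[1:,4]);print(n,u,s[i],c[i]);ua.append(c[i])
q,e=tri(*ua);print(q,e,S.T@(q-H))
cv2.imwrite("pics/z4.png",np.vstack([cv2.resize(a[190:265,280:390],(700,290),interpolation=3),cv2.resize(b[140:220,265:385],(700,290),interpolation=3)]))
E
```

```text
t 22.27 th 0.5337 rad 0.2905 F [2.6 6.6 0.8] g 38.9 ('top', 144, array([345.9, 220.1]), array([-0.0003, -0.0533])) ('scene', 107, array([285.1, 186.7]), array([ 0.0014, -0.1004]))
top [354 219] [339 214  15  13 159] [345.717  220.0692]
scene [291 184] [280 180  11  14 111] [285.1982 186.6757]
[ 0.5174 -0.0743  0.0451] 0.03825439391505152 [-0.0011 -0.0851 -0.0299]
```

View pics/z4.png

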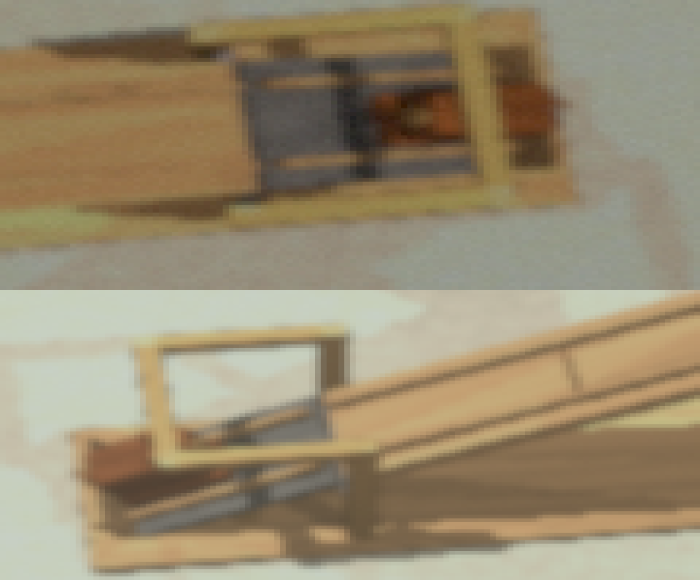

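The pig sits in the tray against the stop, visible either side of the gate beam (top crop u 370–565), and stands straight in the channel. Lowering the board along the reversed arc.

Request:
servo_tool(
  rows=[
    [[0,0,0,0,0.0015,0.002,-1],[0,0,0,0,0.0021,0.003,-1],[0,0,0,0,0.0021,0.003,-1],[0,0,0,0,0.0021,0.003,-1],[0,0,0,0,0.0021,0.003,-1],[0,0,0,0,0.0021,0.003,-1],[0,0,0,0,0.0021,0.003,-1],[0,0,0,0,0.0021,0.003,-1]],
  ],
)

```text
t: 23.13
tcp_pos: [0.4866, 0.2498, 0.2127]
tool_rot: [-0.05, 0.999, 0.002, 0.001]
force: [0.3, 8.4, 4.1]
finger_gap: 0.144
gripper_force: 39.3
```

Request:
servo_tool(
  rows=[
    [[0,0,0,0,0.0018,0.003,-1],[0,0,0,0,0.0018,0.003,-1],[0,0,0,0,0.0018,0.003,-1],[0,0,0,0,0.0018,0.003,-1],[0,0,0,0,0.0017,0.003,-1],[0,0,0,0,0.0017,0.003,-1],[0,0,0,0,0.0017,0.003,-1],[0,0,0,0,0.0017,0.003,-1]],
  ],
)

```text
t: 23.8
tcp_pos: [0.4851, 0.2637, 0.1886]
tool_rot: [-0.05, 0.999, 0.001, 0.001]
force: [1.0, 7.8, 3.9]
finger_gap: 0.149
gripper_force: 39.8
```

Request:
servo_tool(
  rows=[
    [[0,0,0,0,0.0014,0.003,-1],[0,0,0,0,0.0014,0.003,-1],[0,0,0,0,0.0014,0.003,-1],[0,0,0,0,0.0014,0.003,-1],[0,0,0,0,0.0014,0.003,-1],[0,0,0,0,0.0014,0.003,-1],[0,0,0,0,0.0014,0.003,-1],[0,0,0,0,0.0013,0.003,-1]],
  ],
)

```text
t: 24.47
tcp_pos: [0.4839, 0.2749, 0.1645]
tool_rot: [-0.05, 0.999, 0.001, 0.001]
force: [0.3, 8.3, 2.6]
finger_gap: 0.149
gripper_force: 40.3
```

Run:
```python
from h import *
np.set_printoptions(precision=4,suppress=True)
for u,z in(((368.6,216.5),.06),((345.7,220),.08)): print(S.T@(plane("top",u,z)-H))
N=lambda y,z:H+S@np.array([0,y,z-.075])
print("nominal mid",N(-.084,.051))
for k,(a,b) in {"downhill top corner":(-31,44),"mid":(0,24),"uphill top":(31,44)}.items():
    t=np.deg2rad(32);y=(-.0712)+a/1e3*np.cos(t)-b/1e3*np.sin(t);z=.030+a/1e3*np.sin(t)+b/1e3*np.cos(t);print(k,y,z,proj("top",N(y,z)),proj("scene",N(y,z)))
from trk import theta
th,s,b=theta();print(th,np.hypot(b[1],b[2]),s["force"],s["t"])
```

```text
[ 0.0025 -0.1207 -0.015 ]
[-0.     -0.0632  0.005 ]
nominal mid [ 0.5184 -0.0731  0.051 ]
downhill top corner -0.12080593860711022 0.050886619039653386 [368.2589 217.6921] [279.285  187.4507]
mid -0.08391806234159692 0.05035315430775422 [353.2106 219.4969] [292.3471 186.2013]
uphill top -0.06822695664541181 0.08374161342211209 [347.9324 219.6804] [297.4109 179.2507]
0.2493558556814495 0.2891411558541902 [0.2999 8.3277 2.601 ] 24.4667
```

The nominal downhill corner projects to (368.3,217.7) against a measured (368.6,216.5), so the pig's position is confirmed. Finishing the lowering, easing in at the end.

Request:
servo_tool(
  rows=[
    [[0,0,0,0,0.0012,0.003,-1],[0,0,0,0,0.0012,0.003,-1],[0,0,0,0,0.0012,0.003,-1],[0,0,0,0,0.0011,0.003,-1],[0,0,0,0,0.0011,0.003,-1],[0,0,0,0,0.001,0.003,-1],[0,0,0,0,0.001,0.003,-1],[0,0,0,0,0.001,0.003,-1]],
  ],
)

```text
t: 25.13
tcp_pos: [0.4829, 0.2836, 0.1403]
tool_rot: [-0.05, 0.999, 0.001, 0.001]
force: [1.0, 9.1, 2.4]
finger_gap: 0.15
gripper_force: 40.8
```

Request:
servo_tool(
  rows=[
    [[0,0,0,0,0.0009,0.003,-1],[0,0,0,0,0.0009,0.003,-1],[0,0,0,0,0.0008,0.003,-1],[0,0,0,0,0.0008,0.003,-1],[0,0,0,0,0.0008,0.003,-1],[0,0,0,0,0.0007,0.003,-1],[0,0,0,0,0.0006,0.003,-1],[0,0,0,0,0.0006,0.003,-1]],
  ],
)

```text
t: 25.8
tcp_pos: [0.4823, 0.29, 0.1162]
tool_rot: [-0.05, 0.999, 0.002, 0.001]
force: [-0.3, 11.2, 1.2]
finger_gap: 0.147
gripper_force: 41.3
```

Request:
servo_tool(
  rows=[
    [[0,0,0,0,0.0005,0.003,-1],[0,0,0,0,0.0005,0.003,-1],[0,0,0,0,0.0004,0.003,-1],[0,0,0,0,0.0003,0.003,-1],[0,0,0,0,0.0003,0.0025,-1],[0,0,0,0,0.0002,0.002,-1],[0,0,0,0,0.0001,0.0015,-1],[0,0,0,0,0,0.001,-1]],
  ],
)

```text
t: 26.47
tcp_pos: [0.4819, 0.2936, 0.0973]
tool_rot: [-0.05, 0.999, 0.003, 0.001]
force: [-2.0, 14.9, 1.7]
finger_gap: 0.145
gripper_force: 41.8
```

```bash
python3 -c "
from trk import *
th,s,b=theta();print(th,b,s['force'],s['t'],s['q'])"
```

```text
0.007187138756680617 [0.0003 0.2845 0.047 ] [-1.9639 14.9448  1.6903] 26.4667 [ 0.3466  0.623   1.6976  0.0066  0.8178 -1.3286]
```

Request:
servo_tool(
  rows=[
    [[0,0,0,0,0.001,0.0006,-1],[0,0,0,0,0.001,0.0006,-1],[0,0,0,0,0.001,0.0006,-1],[0,0,0,0,0,0.0006,-1],[0,0,0,0,0,0,-1]],
  ],
)

```text
t: 26.88
tcp_pos: [0.4818, 0.2939, 0.0954]
tool_rot: [-0.051, 0.999, 0.0, 0.001]
force: [-0.8, 5.9, 5.2]
finger_gap: 0.143
gripper_force: 42.2
```

```bash
python3 -c "
from trk import *
th,s,b=theta();print(th,b,s['force'],s['t'],s['q'])"
```

```text
0.0006000797129212809 [0.0003 0.2848 0.0451] [-0.7558  5.9265  5.2113] 26.8833 [ 0.3496  0.6268  1.6964  0.0007  0.8169 -1.3233]
```

The board is flat (θ = 0.0006). Release, lift and swing over beyond the tray.

Request:
servo_tool(
  rows=[
    [[0,0,0,0,0,0,-0.5],[0,0,0,0,0,0,-0.2],[0,0,0,0,0,0,0.1],[0,0,0,0,0,0,0.1],[0,0,0,0,0,-0.01,0.1],[0,0,0,0,0,-0.025,0.3],[0,0,0,0,0,-0.03,0.3],[0,0,0,0,0,-0.03,0.3]],
  ],
)

```text
t: 27.55
tcp_pos: [0.4809, 0.2925, 0.1897]
tool_rot: [-0.05, 0.999, -0.001, -0.001]
force: [0.4, 0.2, 0.9]
finger_gap: 0.653
gripper_force: 0.0
```

Request:
servo_tool(
  rows=[
    [[0,0,0,0,0,-0.03,0.3],[0,0,0,0,-0.01,-0.03,0.3],[0,0,0,0,-0.035,0,0.3],[0,0,0,0,-0.035,0,0.3],[0,0,0,0,-0.035,0,0.3],[0,0,0,0,-0.035,0,0.3],[0,0,0,0,-0.035,0,0.3],[0,0,0,0,-0.035,0,0.3]],
  ],
)

```text
t: 28.22
tcp_pos: [0.5032, 0.0724, 0.2495]
tool_rot: [-0.051, 0.999, -0.0, -0.0]
force: [0.5, 0.1, 0.1]
finger_gap: 0.646
gripper_force: 0.0
```

Request:
servo_tool(
  rows=[
    [[0,0,0,0,-0.035,0,0.3],[0,0,0,0,-0.035,0,0.3],[0,0,0,0,-0.035,0,0.3],[0,0,0,0,-0.035,0,0.3],[0,0,0,0,-0.035,0,0.3],[0,0,0,0,-0.035,0,0.3],[0,0,0,0,-0.035,0,0.3],[0,0,0,0,-0.02,0,0.3]],
  ],
)

```text
t: 28.88
tcp_pos: [0.5304, -0.1935, 0.2495]
tool_rot: [-0.049, 0.999, -0.001, 0.0]
force: [0.3, 0.7, 0.8]
finger_gap: 0.652
gripper_force: 0.0
```

Request:
servo_tool(
  rows=[
    [[0,0,7,0,0,0,0.3],[0,0,7,0,0,0,0.3],[0,0,7,0,0,0,0.3],[0,0,7,0,0,0,0.3],[0,0,7,0,0,0,0.3],[0,0,7,0,0,0,0.3],[0,0,7,0,0,0,0.3],[0,0,7,0,0,0,0.3]],
  ],
)

```text
t: 29.55
tcp_pos: [0.5298, -0.1895, 0.2493]
tool_rot: [0.427, 0.904, -0.0, -0.0]
force: [-0.3, -0.5, -0.5]
finger_gap: 0.651
gripper_force: 0.0
```

Request:
servo_tool(
  rows=[
    [[0,0,7,0,0,0,0.3],[0,0,7,0,0,0,0.3],[0,0,7,0,0,0,0.3],[0,0,7,0,0,0,0.3],[0,0,6,0,0,0,0.3],[0,0,0,0,0,0,0.3]],
  ],
)

```text
t: 30.05
tcp_pos: [0.53, -0.1895, 0.2493]
tool_rot: [0.671, 0.741, -0.0, -0.0]
force: [-0.0, -0.2, -0.4]
finger_gap: 0.648
gripper_force: 0.0
```

Run:
```python
from h import *
np.set_printoptions(precision=4,suppress=True)
s,p,r=st();print(s["t"],p,S.T@(p-H),s["q"],s["force"]);print(S.T@r.as_matrix())
```

```text
30.05 [ 0.53   -0.1895  0.2493] [-0.0001 -0.201   0.1743] [-0.5417  0.4145  1.5611 -0.0004  1.1665 -0.6405] [-0.0072 -0.2174 -0.3665]
[[ 0.001   1.     -0.0005]
 [ 1.     -0.001  -0.0001]
 [-0.0001 -0.0005 -1.    ]]
```

Request:
servo_tool(
  rows=[
    [[0,5,0,0,0,0,0.3],[0,5,0,0,0,0,0.3],[0,5,0,0,0,0,0.3],[0,5,0,0,0,0,0.3],[0,0,0,0,0,0,0.3]],
  ],
)

```text
t: 30.47
tcp_pos: [0.5304, -0.1925, 0.2479]
tool_rot: [0.661, 0.73, 0.117, -0.129]
force: [0.4, -0.1, -0.3]
finger_gap: 0.651
gripper_force: 0.0
```

Run:
```python
from h import *
np.set_printoptions(precision=4,suppress=True)
s,p,r=st();print(s["t"],S.T@(p-H),s["q"],s["force"]);print(S.T@r.as_matrix())
```

```text
30.4667 [ 0.     -0.2041  0.1729] [-0.6822  0.5103  1.4487  0.248   1.4386 -0.8465] [ 0.412  -0.1062 -0.3042]
[[ 0.0003  1.      0.    ]
 [ 0.9394 -0.0003  0.3429]
 [ 0.3429 -0.0001 -0.9394]]
```

Request:
servo_tool(
  rows=[
    [[0,5,0,0,0,0,0.3],[0,5,0,0,0,0,0.3],[0,5,0,0,0,0,0.3],[0,5,0,0,0,0,0.3],[0,5,0,0,0,0,0.3],[0,0,0,0,0,0,0.3]],
  ],
)

```text
t: 30.97
tcp_pos: [0.5297, -0.1907, 0.2463]
tool_rot: [0.62, 0.684, 0.256, -0.285]
force: [-0.1, -1.4, -0.6]
finger_gap: 0.648
gripper_force: 0.0
```

Run:
```python
from h import *
np.set_printoptions(precision=4,suppress=True)
s,p,r=st();print(s["t"],S.T@(p-H),s["q"],s["force"]);print(S.T@r.as_matrix())
T=H+S@np.array([0,-.0702,.0322-.075]);print("tool shift to grasp",delta(T))
```

```text
30.9667 [-0.0005 -0.2022  0.1713] [-0.7961  0.6804  1.3317  0.467   1.7721 -0.9547] [-0.1416 -1.3917 -0.6134]
[[ 0.0022  1.     -0.002 ]
 [ 0.7057 -0.0001  0.7085]
 [ 0.7085 -0.0029 -0.7057]]
tool shift to grasp [-0.0585  0.0011  0.2446]
```

Request:
servo_tool(
  rows=[
    [[0,0,0,-0.0195,0.0005,0,0.3],[0,0,0,-0.0195,0.0005,0,0.3],[0,0,0,-0.0195,0,0,0.3],[0,0,0,0,0,0.03,0.3],[0,0,0,0,0,0.03,0.3],[0,0,0,0,0,0.03,0.3],[0,0,0,0,0,0.03,0.3],[0,0,0,0,0,0,0.3]],
  ],
)

```text
t: 31.63
tcp_pos: [0.5236, -0.1398, 0.1207]
tool_rot: [0.618, 0.686, 0.255, -0.288]
force: [0.1, 1.1, -0.6]
finger_gap: 0.647
gripper_force: 0.0
```

Run:
```python
from h import *
np.set_printoptions(precision=4,suppress=True)
s,p,r=st();print(s["t"],S.T@(p-H),s["q"],s["force"]);print((S.T@r.as_matrix())[:,2])
T=H+S@np.array([0,-.0702,.0322-.075]);print("to grasp",delta(T))
c=manip.camera_info("wrist");im=manip.snapshot("wrist")
t=np.deg2rad(32)
def pig(x,a,b): return H+S@np.array([x,-.0712+a*np.cos(t)-b*np.sin(t),.030+a*np.sin(t)+b*np.cos(t)-.075])
for x in(-.017,.017):
  for a,b in((-.031,.044),(.031,.044),(-.031,0)):
    u=proj("wrist",pig(x,a,b),c);print(u);cv2.circle(im,tuple(int(v) for v in u),3,(255,0,255),-1)
for x in(-.058,.058):
    u=proj("wrist",H+S@np.array([x,-.086,.055]),c);cv2.circle(im,tuple(int(v) for v in u),3,(255,255,0),-1)
cv2.imwrite("pics/w3.png",im)
```

```text
31.6333 [-0.0014 -0.1509  0.0457] [-0.7448  0.8096  1.4862  0.484   1.5067 -1.0488] [ 0.14    1.0531 -0.5507]
[-0.0098  0.7105 -0.7036]
to grasp [-0.0061  0.0026  0.1196]
[294.6985 244.9952]
[294.2324 158.7226]
[298.4375 233.0312]
[341.7281 245.1338]
[342.4238 158.7427]
[338.2962 233.1346]
```

View pics/w3.png

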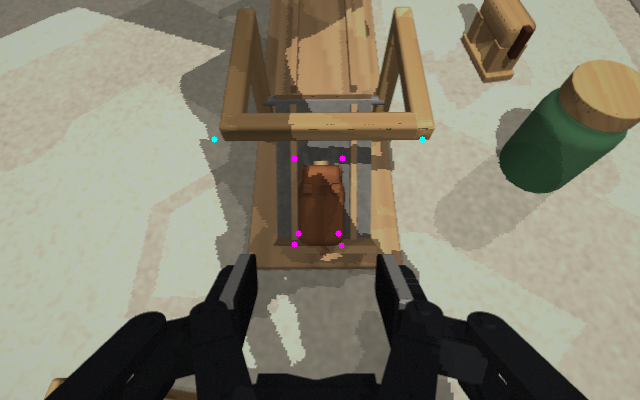

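The pig (px 300–345, 165–245) matches the prediction, with a sideways offset of about 4 px, so I shift +2.5 mm in x. The path under the beam is clear. Advancing.

Request:
servo_tool(
  rows=[
    [[0,0,0,-0.003,0.0025,0.01,0.3],[0,0,0,-0.003,0.0025,0.015,0.3],[0,0,0,0,0,0.02,0.3],[0,0,0,0,0,0.02,0.3],[0,0,0,0,0,0.015,0.3],[0,0,0,0,0,0.01,0.3],[0,0,0,0,0,0,0.3]],
  ],
)

```text
t: 32.27
tcp_pos: [0.5259, -0.0856, 0.0543]
tool_rot: [0.619, 0.686, 0.256, -0.284]
force: [-0.8, -0.9, 0.2]
finger_gap: 0.646
gripper_force: 0.0
```

Run:
```python
from h import *
np.set_printoptions(precision=4,suppress=True)
s,p,r=st();print(s["t"],S.T@(p-H),s["q"],s["force"]);print((S.T@r.as_matrix())[:,2])
T=H+S@np.array([.0025,-.0702,.0322-.075]);print("to grasp",delta(T))
```

```text
32.2667 [ 0.0062 -0.0972 -0.0207] [-0.6788  0.8879  1.5717  0.5425  1.3336 -1.0917] [-0.7644 -0.9218  0.2069]
[-0.002   0.707  -0.7072]
to grasp [ 0.0035 -0.0036  0.0347]
```

Request:
servo_tool(
  rows=[
    [[0,0,0,0.0035,-0.0035,0.005,0.3],[0,0,0,0,0,0.01,0.3],[0,0,0,0,0,0.01,0.3],[0,0,0,0,0,0.01,0.3],[0,0,0,0,0,0,0.3],[0,0,0,0,0,0,0.3]],
  ],
)

```text
t: 32.77
tcp_pos: [0.5194, -0.059, 0.032]
tool_rot: [0.619, 0.685, 0.256, -0.285]
force: [1.0, -0.0, 0.7]
finger_gap: 0.653
gripper_force: 0.0
```

Run:
```python
from h import *
np.set_printoptions(precision=4,suppress=True)
s,p,r=st();print(s["t"],S.T@(p-H),s["q"],s["force"]);print((S.T@r.as_matrix())[:,2])
T=H+S@np.array([.0025,-.0702,.0322-.075]);print("to grasp",delta(T))
```

```text
32.7667 [ 0.0024 -0.0701 -0.043 ] [-0.6512  0.9138  1.6186  0.5721  1.2638 -1.1163] [ 0.9598 -0.0379  0.7475]
[-0.0018  0.7078 -0.7064]
to grasp [ 0.0001  0.0001 -0.0002]
```

Exactly at the grasp pose with no contact. Close softly.

Request:
servo_tool(
  rows=[
    [[0,0,0,0,0,0,0.1],[0,0,0,0,0,0,0],[0,0,0,0,0,0,-0.1],[0,0,0,0,0,0,-0.2],[0,0,0,0,0,0,-0.3],[0,0,0,0,0,0,-0.5],[0,0,0,0,0,0,-1],[0,0,0,0,0,0,-1]],
  ],
  squeeze=30,
)

```text
t: 33.43
tcp_pos: [0.5201, -0.0602, 0.0327]
tool_rot: [0.62, 0.685, 0.257, -0.283]
force: [-0.1, -3.1, 3.3]
finger_gap: 0.393
gripper_force: 30.3
```

Run:
```python
from h import *
np.set_printoptions(precision=4,suppress=True)
s,p,r=st();print(s["t"],S.T@(p-H),s["force"],s["finger_gap"]*85,s["gripper_force"])
```

```text
33.4333 [ 0.003  -0.0714 -0.0423] [-0.117  -3.0861  3.2898] 33.37778345611697 30.315619111061096
```

The pig is held (33.4 mm, 30 N). Lifting along the tray normal, then drawing out towards -y.

Request:
servo_tool(
  rows=[
    [[0,0,0,0.001,0,-0.003,-1],[0,0,0,0.0012,0,-0.005,-1],[0,0,0,0.0012,0,-0.005,-1],[0,0,0,0.0012,0,-0.005,-1],[0,0,0,0.0012,0,-0.005,-1],[0,0,0,0.0012,0,-0.005,-1],[0,0,0,0.001,0,-0.005,-1],[0,0,0,0,0,-0.002,-1]],
  ],
)

```text
t: 34.1
tcp_pos: [0.5221, -0.0794, 0.0635]
tool_rot: [0.62, 0.686, 0.257, -0.283]
force: [-0.6, 0.8, -0.4]
finger_gap: 0.395
gripper_force: 29.9
```

Run:
```python
from h import *
np.set_printoptions(precision=4,suppress=True)
s,p,r=st();print(s["t"],S.T@(p-H),s["force"],s["finger_gap"]*85,s["gripper_force"]);print((S.T@r.as_matrix()))
```

```text
34.1 [ 0.0031 -0.0907 -0.0115] [-0.6255  0.7703 -0.3506] 33.53508374870893 29.903684640303254
[[-0.0011  1.      0.0003]
 [ 0.7077  0.0005  0.7065]
 [ 0.7065  0.001  -0.7077]]
```

Request:
servo_tool(
  rows=[
    [[0,0,0,-0.01,0,-0.01,-1],[0,0,0,-0.014,0,-0.014,-1],[0,0,0,-0.014,0,-0.014,-1],[0,0,0,-0.014,0,-0.014,-1],[0,0,0,0,0,-0.025,-1],[0,0,0,0,0,-0.025,-1],[0,0,0,0,0,-0.025,-1],[0,0,0,0,0,-0.025,-1]],
  ],
)

```text
t: 34.77
tcp_pos: [0.536, -0.2241, 0.134]
tool_rot: [0.62, 0.685, 0.256, -0.284]
force: [0.3, 0.6, -0.1]
finger_gap: 0.393
gripper_force: 29.9
```

Request:
servo_tool(
  rows=[
    [[0,-4,0,0,0,0,-1],[0,-4,0,0,0,0,-1],[0,-4,0,0,0,0,-1],[0,-4,0,0,0,0,-1],[0,-4,0,0,0,0,-1],[0,-4,0,0,0,0,-1],[0,-4,0,0,0,0,-1],[0,-4,0,0,0,0,-1]],
  ],
)

```text
t: 35.43
tcp_pos: [0.5363, -0.2234, 0.1338]
tool_rot: [0.667, 0.737, 0.075, -0.083]
force: [-0.2, 0.6, -0.8]
finger_gap: 0.395
gripper_force: 29.9
```

Request:
servo_tool(
  rows=[
    [[0,0,0,0,0,0,-1],[0,0,0,0,0,0,-1]],
  ],
)

```text
t: 35.6
tcp_pos: [0.5362, -0.222, 0.1339]
tool_rot: [0.666, 0.737, 0.076, -0.084]
force: [0.9, 0.1, -0.2]
finger_gap: 0.393
gripper_force: 29.9
```

Run:
```python
from h import *
np.set_printoptions(precision=4,suppress=True)
s,p,r=st();print(s["t"],p,s["q"],s["force"],s["finger_gap"]*85,s["gripper_force"]);print((S.T@r.as_matrix()))
print("lean",np.rad2deg(np.arctan2((S.T@r.as_matrix())[1,2],-(S.T@r.as_matrix())[2,2])))
# carton corners both views
a=lambda u,v:(400+u/5-.4,130+v/5-.4); b=lambda u,v:(175+(u-400)*75/400-.4,190+v*80/425-.4)
A=[(38,65),(325,42),(370,362),(75,398)];B=[(432,350),(738,345),(722,42),(442,58)]
top=np.array([plane("top",a(*i),.045) for i in A]);sc=np.array([plane("scene",b(*i),.045) for i in B])
print(top,top.mean(0));print(sc,sc.mean(0))
from itertools import product
```

```text
35.6 [ 0.5362 -0.222   0.1339] [-0.6721  0.6361  1.5419  0.1795  1.1308 -0.8641] [ 0.8773  0.1266 -0.2485] 33.42744774010208 29.875096678733826
[[-0.0016  1.     -0.0006]
 [ 0.9741  0.0017  0.226 ]
 [ 0.226  -0.0002 -0.9741]]
lean 13.063315617735368
[[ 0.7083 -0.2145  0.045 ]
 [ 0.7187 -0.362   0.045 ]
 [ 0.556  -0.375   0.045 ]
 [ 0.541  -0.2256  0.045 ]] [ 0.631  -0.2943  0.045 ]
[[ 0.7227 -0.3649  0.045 ]
 [ 0.7229 -0.2142  0.045 ]
 [ 0.5488 -0.2335  0.045 ]
 [ 0.5555 -0.3797  0.045 ]] [ 0.6375 -0.2981  0.045 ]
```

Lean is now 13°, so the pig is upright. The carton centre from both views is about (0.634, -0.296). Moving over the free half.

Request:
servo_tool(
  rows=[
    [[0,0,0,-0.01,0.016,-0.0025,-1],[0,0,0,-0.0135,0.022,-0.003,-1],[0,0,0,-0.0135,0.022,-0.003,-1],[0,0,0,-0.0135,0.022,-0.003,-1],[0,0,0,-0.0135,0.022,-0.003,-1],[0,0,0,-0.0135,0.022,-0.003,-1],[0,0,0,-0.004,0.004,-0.001,-1],[0,0,0,0,0,0,-1]],
  ],
)

```text
t: 36.27
tcp_pos: [0.6748, -0.2947, 0.1318]
tool_rot: [0.667, 0.737, 0.076, -0.084]
force: [-0.1, -0.2, -0.9]
finger_gap: 0.394
gripper_force: 30.2
```

Run:
```python
from h import *
np.set_printoptions(precision=4,suppress=True)
s,p,r=st();print(s["t"],p,s["q"],s["force"],s["gripper_force"]);print("lean",np.rad2deg(np.arctan2((S.T@r.as_matrix())[1,2],-(S.T@r.as_matrix())[2,2])),r.as_matrix()[:,1])
print("to z.03",delta((.674,-.2917,.03)))
P=p-S@np.array([0,.0013,.002]) # sole centre
im=manip.snapshot("scene");h=cv2.cvtColor(im,cv2.COLOR_BGR2HSV)
for n in("scene","top"):
  for dy in(-.031,.031):
    for z in(0,.044): print(n,dy,z,proj(n,P+S@np.array([0,dy,z])).round(1))
t=manip.snapshot("top");Q=[]
v=[]
for n,i in(("top",t),("scene",im)):
    u=proj(n,P+[0,0,.024]).astype(int);w=i[u[1]-35:u[1]+35,u[0]-45:u[0]+45]
    v.append(cv2.resize(w,(400,311),interpolation=3));print(n,"crop org",u-[45,35])
# carton wrist view
c=manip.camera_info("wrist");wi=manip.snapshot("wrist")
v.append(cv2.resize(wi,(498,311)))
cv2.imwrite("pics/z5.png",np.vstack([np.hstack(v[:2]),np.hstack([v[2],np.zeros((311,302,3),np.uint8)])])[:600])
C=np.array([.634,-.296,0]);Sc=R.from_euler('z',.075).as_matrix()
for x in(0,.08):
  for y in(-.07,.07): print("carton inner floor",x,y,(proj("wrist",C+Sc@np.array([x,y,.005]),c)*498/640+[0,311]).round())
```

```text
36.2667 [ 0.6748 -0.2947  0.1318] [-0.6335  0.8335  1.0874  0.1715  1.3769 -0.7794] [-0.052  -0.1656 -0.9356] 30.161186484619975
lean 13.017012503319394 [0.995  0.0994 0.0001]
to z.03 [-0.02   -0.0005  0.0999]
scene -0.031 0 [189.8 225.2]
scene -0.031 0.044 [185.8 216.9]
scene 0.031 0 [214.4 222.5]
scene 0.031 0.044 [211.2 214.2]
top -0.031 0 [464.5 146.4]
top -0.031 0.044 [471.8 141.9]
top 0.031 0 [438.3 149.3]
top 0.031 0.044 [444.5 144.9]
top crop org [410 110]
scene crop org [155 184]
carton inner floor 0 -0.07 [211. 541.]
carton inner floor 0 0.07 [212. 417.]
carton inner floor 0.08 -0.07 [280. 543.]
carton inner floor 0.08 0.07 [285. 419.]
```

View pics/z5.png

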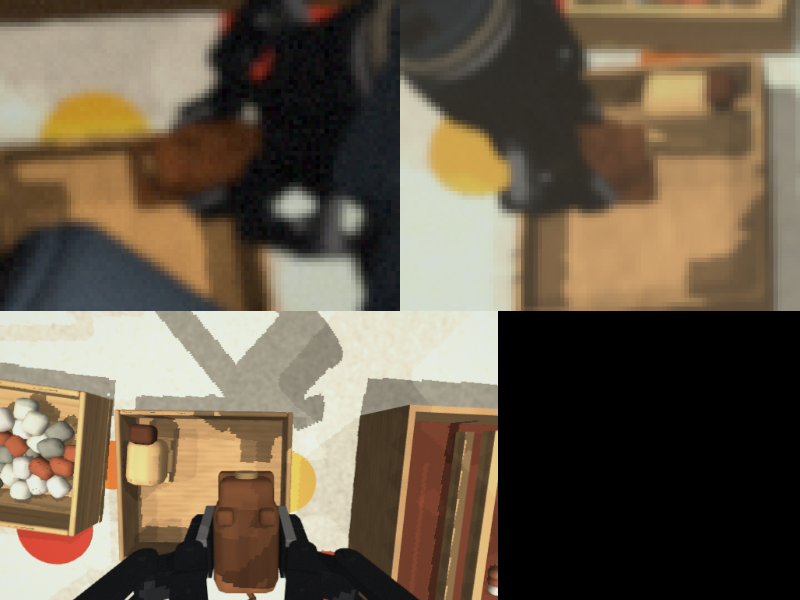

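Views agree: the pig hangs upright over the free half, with its wrist-view centre line at x≈247 between the predicted floor limits 211–282. The sheep at (147,455) is well clear. Lowering.

Request:
servo_tool(
  rows=[
    [[0,0,0,-0.002,0,0.01,-1],[0,0,0,-0.0035,0,0.018,-1],[0,0,0,-0.0035,0,0.018,-1],[0,0,0,-0.0035,0,0.018,-1],[0,0,0,-0.0035,0,0.018,-1],[0,0,0,-0.003,0,0.012,-1],[0,0,0,-0.001,0,0.006,-1],[0,0,0,0,0,0,-1]],
  ],
)

```text
t: 37.08
tcp_pos: [0.6722, -0.2883, 0.0293]
tool_rot: [0.666, 0.737, 0.076, -0.086]
force: [-0.3, 0.1, -1.3]
finger_gap: 0.394
gripper_force: 30.2
```

Request:
servo_tool(
  rows=[
    [[0,0,0,-0.001,0,0.004,-1],[0,0,0,-0.001,0,0.004,-1],[0,0,0,-0.001,0,0.004,-1],[0,0,0,0,0,0.002,-1],[0,0,0,0,0,0,-1]],
  ],
)

```text
t: 37.5
tcp_pos: [0.6735, -0.2889, 0.0168]
tool_rot: [0.666, 0.737, 0.076, -0.084]
force: [0.4, 0.6, -1.0]
finger_gap: 0.394
gripper_force: 30.2
```

Run:
```python
from h import *
np.set_printoptions(precision=4,suppress=True)
s,p,r=st();print(s["t"],p,s["force"],s["gripper_force"]);print("to",delta((.674,-.292,.007)))
```

```text
37.5 [ 0.6735 -0.2889  0.0168] [ 0.3813  0.5653 -0.963 ] 30.16014919616282
to [-0.0052  0.0002  0.0088]
```

Request:
servo_tool(
  rows=[
    [[0,0,0,-0.0008,0,0.0025,-1],[0,0,0,-0.0008,0,0.0025,-1],[0,0,0,0,0,0,-1],[0,0,0,0,0,0,-1]],
  ],
)

```text
t: 37.83
tcp_pos: [0.6736, -0.2895, 0.0115]
tool_rot: [0.666, 0.737, 0.076, -0.084]
force: [-0.8, -0.8, -0.6]
finger_gap: 0.396
gripper_force: 30.2
```

Request:
servo_tool(
  rows=[
    [[0,0,0,-0.0003,0,0.0015,-1],[0,0,0,0,0,0,-1],[0,0,0,0,0,0,-1]],
  ],
)

```text
t: 38.08
tcp_pos: [0.6737, -0.2895, 0.0102]
tool_rot: [0.666, 0.737, 0.076, -0.084]
force: [-0.0, -0.2, -0.9]
finger_gap: 0.394
gripper_force: 30.2
```

Request:
servo_tool(
  rows=[
    [[0,0,0,-0.0003,0,0.0012,-1],[0,0,0,0,0,0,-1],[0,0,0,0,0,0,-1]],
  ],
)

```text
t: 38.33
tcp_pos: [0.6737, -0.2895, 0.0089]
tool_rot: [0.666, 0.737, 0.076, -0.084]
force: [0.9, 0.5, -0.9]
finger_gap: 0.395
gripper_force: 30.2
```

Request:
servo_tool(
  rows=[
    [[0,0,0,-0.0003,0,0.0012,-1],[0,0,0,0,0,0,-1],[0,0,0,0,0,0,-1]],
  ],
)

```text
t: 38.58
tcp_pos: [0.6739, -0.2896, 0.0085]
tool_rot: [0.666, 0.737, 0.076, -0.084]
force: [-1.1, 1.2, 4.0]
finger_gap: 0.395
gripper_force: 30.4
```

Contact at Fz +4 N. Open slowly and retreat.

Request:
servo_tool(
  rows=[
    [[0,0,0,0,0,0,-0.2],[0,0,0,0,0,0,-0.1],[0,0,0,0,0,0,0],[0,0,0,0,0,0,0.1],[0,0,0,0,0,0,0.15],[0,0,0,0,0,0,0.15]],
  ],
)

```text
t: 39.08
tcp_pos: [0.6722, -0.2894, 0.007]
tool_rot: [0.666, 0.737, 0.075, -0.086]
force: [-3.6, -1.2, -1.0]
finger_gap: 0.573
gripper_force: 2.0
```

Request:
servo_tool(
  rows=[
    [[0,0,0,0,0,-0.005,0.15],[0,0,0,0,0,-0.01,0.15],[0,0,0,0,0,-0.015,0.15],[0,0,0,0,0,-0.02,0.15],[0,0,0,0,0,-0.025,0.15],[0,0,0,0,0,-0.03,0.15],[0,0,0,0,0,-0.03,0.15],[0,0,0,0,0,-0.03,0.15]],
  ],
)

```text
t: 39.75
tcp_pos: [0.6789, -0.327, 0.1718]
tool_rot: [0.666, 0.737, 0.077, -0.082]
force: [0.4, -0.5, 0.6]
finger_gap: 0.577
gripper_force: 0.0
```

Request:
servo_tool(
  rows=[
    [[0,0,0,-0.03,0,-0.02,0.15],[0,0,0,-0.03,0,-0.02,0.15],[0,0,0,-0.03,0,-0.02,0.15],[0,0,0,-0.03,0,-0.02,0.15],[0,0,0,0,0,0,0.15],[0,0,0,0,0,0,0.15]],
  ],
)

```text
t: 40.25
tcp_pos: [0.6916, -0.4638, 0.2217]
tool_rot: [0.667, 0.736, 0.076, -0.081]
force: [-0.1, 0.6, -0.2]
finger_gap: 0.58
gripper_force: 0.0
```

Run:
```python
from h import *
np.set_printoptions(precision=4,suppress=True)
s,p,r=st();print(s["t"],p,s["force"],s["gripper_force"],s["qd"])
a=manip.snapshot("top");b=manip.snapshot("scene");w=manip.snapshot("wrist")
cv2.imwrite("pics/fin.png",np.vstack([np.hstack([cv2.resize(a[120:260,170:490],(400,250)),cv2.resize(b[120:280,160:440],(400,250))]),np.hstack([cv2.resize(w,(400,250)),cv2.resize(b[190:270,175:250],(400,250),interpolation=3)])]))
```

```text
40.25 [ 0.6916 -0.4638  0.2217] [-0.131   0.6207 -0.1835] 0.0 [ 0.0444 -0.0066  0.0893  0.0145  0.002   0.0013]
```

View pics/fin.png

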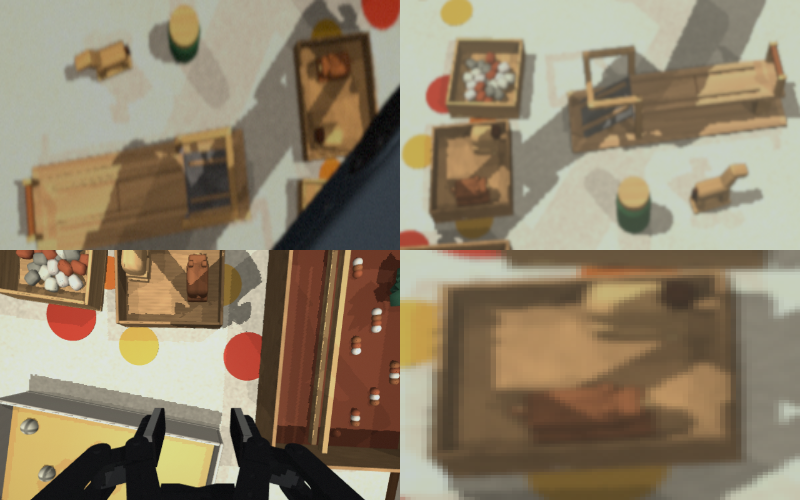

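The pig stands upright in the carton's free half (scene crop about (590,405)). The sheep, jar and horse are in place, the board is flat and the hand is clear of everything. Handing in.

```bash
python3 -c "
from station import manip
print(manip.sign_off())"
```

```text
the job is handed in; nothing more can be done
None
```

The job is handed in at about 40 s: the pig slid at a tilt of about 0.53 rad and glided into the tray, the board was lowered flat, and the pig now stands in the carton's free half with the sheep, horse and jar untouched and the gripper clear. The first close on the handle missed the bar, so I regripped 25 mm lower.

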